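Return the calibration weights to their block in order of size

TASK

The balance has been checked: put the four steel knob weights back into the wooden weight block, in order of size, each standing upright and fully seated in the well made for it (largest weight in the largest well, down to the smallest). Set them down gently, without letting them drop, and leave the tweezers and the dish where they are.

Things in the scene. Friction and masses are not known exactly. Their poses are not given: they have to be found in the camera images.
- weight_500_mid (a point): the largest of four polished steel knob weights, 500 g, standing upright loose on the worktop: a plain cylinder 44 mm in diameter and 40 mm high, with a neck and a knob 29 mm in diameter on top, 56 mm high in all. The point is on its axis, half-way up (28 mm above its underside); z along the axis, up; round, so its yaw means nothing
- weight_200_mid (a point): the second largest of four polished steel knob weights, 200 g, standing upright loose on the worktop: a plain cylinder 34 mm in diameter and 29 mm high, with a neck and a knob 22 mm in diameter on top, 43 mm high in all. The point is on its axis, half-way up (21.5 mm above its underside); z along the axis, up; round, so its yaw means nothing
- weight_100_mid (a point): the third largest of four polished steel knob weights, 100 g, standing upright loose on the worktop: a plain cylinder 26 mm in diameter and 24 mm high, with a neck and a knob 17 mm in diameter on top, 36 mm high in all. The point is on its axis, half-way up (18 mm above its underside); z along the axis, up; round, so its yaw means nothing
- weight_50_mid (a point): the smallest of four polished steel knob weights, 50 g, standing upright loose on the worktop: a plain cylinder 20 mm in diameter and 20 mm high, with a neck and a knob 13 mm in diameter on top, 31 mm high in all. The point is on its axis, half-way up (15.5 mm above its underside); z along the axis, up; round, so its yaw means nothing
- well_500: the largest of four round wells with blue felt floors, in a row in a pale wooden block (76 x 247 mm, 15 mm high, fixed, turned any way), for the 500 g weight: tapered, 59 mm wide at the mouth, 49 mm at the floor, 8 mm deep. Origin: centre of its floor, 7 mm above the worktop; z up, y along the row to the largest well. Well centres, from the largest: 0, 64, 119, 167 mm
- well_200: the second largest of four round wells with blue felt floors, in a row in a pale wooden block (76 x 247 mm, 15 mm high, fixed, turned any way), for the 200 g weight: tapered, 49 mm wide at the mouth, 39 mm at the floor, 8 mm deep. Origin: centre of its floor, 7 mm above the worktop; z up, y along the row to the largest well. Well centres, from the largest: 0, 64, 119, 167 mm
- well_100: the third largest of four round wells with blue felt floors, in a row in a pale wooden block (76 x 247 mm, 15 mm high, fixed, turned any way), for the 100 g weight: tapered, 41 mm wide at the mouth, 31 mm at the floor, 8 mm deep. Origin: centre of its floor, 7 mm above the worktop; z up, y along the row to the largest well. Well centres, from the largest: 0, 64, 119, 167 mm
- well_50: the smallest of four round wells with blue felt floors, in a row in a pale wooden block (76 x 247 mm, 15 mm high, fixed, turned any way), for the 50 g weight: tapered, 35 mm wide at the mouth, 25 mm at the floor, 8 mm deep. Origin: centre of its floor, 7 mm above the worktop; z up, y along the row to the largest well. Well centres, from the largest: 0, 64, 119, 167 mm
- tweezers_mid (a point): steel tweezers lying flat on the worktop among the weights, 127 mm long (their y axis), 14 mm wide, 9 mm high; the point is their middle; to be left alone
- dish_mid (a point): clear round dish with its lid on, 60 mm in diameter, 15 mm high, standing among the weights; the point is its middle; to be left alone
There are look-alikes about, which are no part of the job. What is shaped like the part that bears weight_100_mid but green or red is not meant. Leave any red or turquoise look-alike of the part that bears weight_200_mid alone.

How it is judged (in metres and radians):
At the end, for the whole second after the job is handed in: Each of the four weights stands in its own well: its axis within 8 mm of the well's centre, its underside within 3 mm of the well's floor, upright within 7 degrees, at rest and released (horizontal distance between weight_500_mid and well_500 below 0.008 m and z of weight_500_mid in the frame of well_500 below 0.031 m and angle between each of weight_500_mid, weight_200_mid, weight_100_mid, weight_50_mid's own z axis and vertical below 0.12 rad and linear speed of each of weight_500, weight_200, weight_100, weight_50 below 0.02 m/s and horizontal distance between weight_200_mid and well_200 below 0.008 m and z of weight_200_mid in the frame of well_200 below 0.0245 m and horizontal distance between weight_100_mid and well_100 below 0.008 m and z of weight_100_mid in the frame of well_100 below 0.021 m and horizontal distance between weight_50_mid and well_50 below 0.008 m and z of weight_50_mid in the frame of well_50 below 0.0185 m); the robot touches nothing.
It fails at once if a weight falls freely by more than about 3 cm ((contact force between the fingers and weight_500 below 0.02 N and linear speed of weight_500 above 0.8 m/s) or (contact force between the fingers and weight_200 below 0.02 N and linear speed of weight_200 above 0.8 m/s) or (contact force between the fingers and weight_100 below 0.02 N and linear speed of weight_100 above 0.8 m/s) or (contact force between the fingers and weight_50 below 0.02 N and linear speed of weight_50 above 0.8 m/s)).
It fails at once if the tweezers pushed more than 2 cm from its place (distance of tweezers_mid from where it was at the start of the episode above 0.02 m).
It fails at once if the dish pushed more than 2 cm from its place (distance of dish_mid from where it was at the start of the episode above 0.02 m).
It also fails if it takes over 106 s, if anything falls off the work surface, if the arm or the gripper's body presses on something with over 40 N, if the wrist force passes 120 N, or if a joint passes its speed limit or range.

ROBOT

A 6-joint arm with a two-finger parallel gripper is mounted at the origin on a cart in front of the work surface, level with it; the furniture and walls round the work are solid. World frame = base frame: x ahead of the robot, y to its left, z up, the work surface at z = 0. Lengths are in m, angles in degrees, forces in N, time in s.
With the tool pointing down it reaches from about 0.4 to 0.825 m from the base axis. Payload 7 kg.
Tool frame: the origin (TCP) lies on the centre line of the jaws, within the pads' length; the fingertips stand 17 mm ahead of it and the grasp point (between the pads) lies 2 mm behind it; y points along the fingers, z is the direction in which the jaws open and shut, and the axes are right-handed (so a half turn about y gives the same grasp; the last joint's range is limited). The gripper opens to 88 mm and grips with 3 to 60 N. Pads are 19 mm wide; open, the fingers measure 130 mm over their backs; the gripper's body (78 mm by 193 mm) begins 47 mm behind the grasp point.
Start: joints at [92.538, 20.546, 0.682, 0, -70.136, -16.507], TCP at [0.163, 0.655, 0.244] pointing down, gripper open.
Joint ranges: [-176.03, 176.03], [-82.01, 121.73], [-58.28, 71.71], [-173.87, 95.51], [-174.79, -0.11], [-173.66, 173.66]. Speed limits (degrees/s): [136.94, 136.94, 172.46, 180, 180, 180].

INTERFACE

Orientations are given as [roll, pitch, yaw] about the fixed x, y, z axes, in that order (R = Rz(yaw) Ry(pitch) Rx(roll)).
In Python, from plant import r, capture, camera_info gives the robot as it stands. The module is installed in compiled form; this text tells all that it offers.
- The arm moves only by the tool apply_moves, never from a script. Its argument "deltas" is a list of rows, each an object of numbers: "tx", "ty", "tz": the shift along the tool's x, y, z in m; "turn": the turn about the tool's y in rad; "gripper": the finger opening in m, from 0 to 0.0876. A call has 1 to 5 rows; each row is the pose to reach, as a shift and turn from the pose commanded when the call began, along the tool's axes at that moment; what a row does not reach only later rows make up. A row lasts 1/10 s, in which the tool goes at most 50 mm and 8.59 degrees, less where a joint would pass 70% of its speed; a pose out of reach is approached as far as the arm can. A call with a gripper value outside its range is refused whole. The fingers move at their own pace and stop on an object; "newtons" is the grip in N (left out, the last holds). Time passes only in rows, so rows that repeat a pose let the fingers close. It gives the time, the measured TCP pose, the force and the opening at its end, in the units of the state.
- r.get_state(): the state, without advancing time (a new reading comes with each control period).
- capture(name): name is "scene" or "top" or "wrist"; returns (picture, depth): 384x512x3 uint8, red, green, blue; 384x512 float32, m along the optical axis (not along the pixel's ray), 0 where there is no reading.
- camera_info(name): a dict with "K" (3x3 intrinsics, pixels), "k1" (the pictures are not rectified: a ray, as slopes to the right and down, at radius r is drawn at 1 + k1 r^2 times it, then the intrinsics apply), "eye" and "orientation" of the camera in the world; the wrist camera has in their place "tool_from_camera" (4x4, takes a point from camera to tool coordinates, whose origin is the TCP and whose axes are the tool frame's). Camera axes: x right, y up, looking along -z (the intrinsics and any distortion apply to the point x, -y, -z); pixel columns grow to the right and rows downward; lengths in m; the calibration is good to about 2 mm. A picture is of the moment at which its call begins: read the wrist's pose just before it. camera_info takes no time and is no camera call.
- r.close_job(): hands the job in, once; it reports no verdict.
The state is a dict: "time_s": time; "joints": joint angles; "qd": joint speeds; "joint_torque": joint torques, N m; "tcp_pos": TCP position; "eef_rot": TCP orientation; "contact_force": force on the tool from outside, world axes, zero at the start; "moment": the same for the moment, N m; "gripper_width": finger opening in m.
Only numpy, scipy, OpenCV 4.12 (cv2) and the standard library are available. Lean on these libraries where they do the work, as an engineer would, in place of code of your own. Each camera call takes 0.05 s, during which the arm holds its last target.

## Working session

There is one attempt and no reset: what is moved stays moved. The work goes in short steps, Python scripts to look and compute and a tool call to move; the robot and the scene stay as the last step left them, time stands still between calls to the robot, and variables do not carry over. Pictures are saved under pics/ and viewed, and the job is handed in when it is done.

Besides the shell and the picture viewer there is one more tool, called by a JSON object that holds its "op" and its "data". apply_moves: Moves the arm, as the interface text tells. Its arguments: {"type":"object","properties":{"deltas":{"type":"array","items":{"type":"object","properties":{"tx":{"type":"number"},"ty":{"type":"number"},"tz":{"type":"number"},"turn":{"type":"number"},"gripper":{"type":"number"}}}},"newtons":{"type":"number"}},"required":["deltas"]}

```bash
mkdir -p pics; ls; cat > h.py <<'E'
import numpy as np,cv2
from plant import r,capture,camera_info
from scipy.spatial.transform import Rotation as R
def save(name,fn):
    im,d=capture(name); cv2.imwrite('pics/'+fn+'.png',im[:,:,::-1]); np.savez('pics/'+fn+'.npz',im=im,d=d,tcp=np.array(ST['tcp_pos']),rot=np.array(ST['eef_rot'])); return im,d
ST=r.get_state()
E
python3 - <<'E'
from h import *
print(ST)
for n in ("scene","top","wrist"):
    print(n,camera_info(n)); save(n,n+'0')
E
```

```text
pics
{'time_s': 0.0, 'joints': array([ 9.25381282e+01,  2.05912070e+01,  6.35610578e-01, -2.12244117e-02,
       -7.01341470e+01, -1.65042872e+01]), 'qd': array([ 0.00494737, -0.0725529 , -0.08226502, -0.0270834 , -0.00324569,
        0.01637423]), 'joint_torque': array([ 8.63644673e-04, -5.82716274e+01,  2.93061072e+01,  6.99706972e+00,
        7.16474999e-03, -1.50871174e-04]), 'tcp_pos': array([0.16284509, 0.65460967, 0.2426357 ]), 'eef_rot': array([-8.99082854e+01,  6.36721936e-03,  1.66026618e+02]), 'contact_force': array([-0.64817438,  0.3259255 , -0.58035099]), 'moment': array([-0.006212  ,  0.01390592, -0.03609934]), 'gripper_width': 0.08751027795614985}
scene {'K': array([[448.23273794,   0.        , 264.52885933],
       [  0.        , 448.23273794, 197.95328135],
       [  0.        ,   0.        ,   1.        ]]), 'k1': 0.04522945924507485, 'eye': array([-0.05792245, -0.77958011,  0.74435136]), 'orientation': array([ 52.44372977,   0.67383114, -39.09138257])}
top {'K': array([[388.3681614 ,   0.        , 253.34046466],
       [  0.        , 388.3681614 , 193.8256892 ],
       [  0.        ,   0.        ,   1.        ]]), 'k1': 0.029696748112874895, 'eye': array([ 0.35234149, -0.08349822,  1.17973204]), 'orientation': array([  8.33861279,  -0.67025787, -89.39080404])}
wrist {'K': array([[315.3590409 ,   0.        , 257.06883684],
       [  0.        , 315.3590409 , 189.52371646],
       [  0.        ,   0.        ,   1.        ]]), 'k1': -0.003977004496458743, 'tool_from_camera': array([[-1.42356667e-04, -9.69104264e-01, -2.46651384e-01,
        -6.71052347e-02],
       [-1.15992625e-04,  2.46651401e-01, -9.69104263e-01,
        -1.40983865e-01],
       [ 9.99999983e-01, -1.09348712e-04, -1.47521419e-04,
         7.97389218e-05],
       [ 0.00000000e+00,  0.00000000e+00,  0.00000000e+00,
         1.00000000e+00]])}
```

View pics/top0.png

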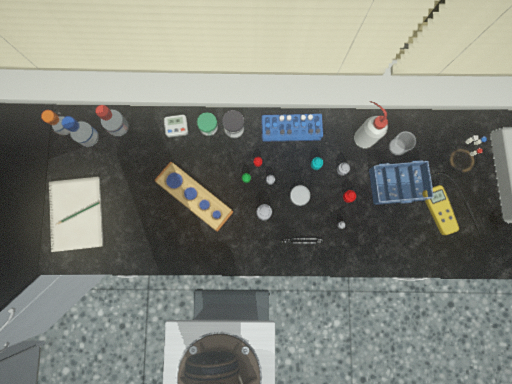

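View pics/scene0.png

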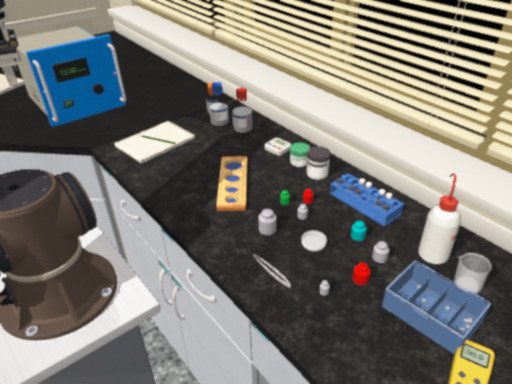

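View pics/wrist0.png

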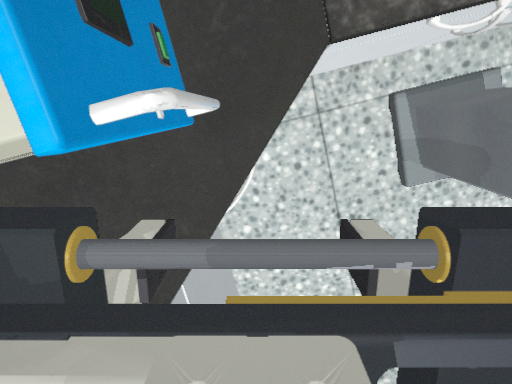

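```bash
cat >> h.py <<'E'
def cam_pose(n,tcp=None,rot=None):
    ci=camera_info(n)
    if n=='wrist':
        T=np.eye(4);T[:3,:3]=R.from_euler('xyz',rot,degrees=True).as_matrix();T[:3,3]=tcp
        W=T@ci['tool_from_camera']; return ci,W[:3,3],W[:3,:3]
    return ci,np.array(ci['eye']),R.from_euler('xyz',ci['orientation'],degrees=True).as_matrix()
def onplane(n,uv,z,tcp=None,rot=None):
    ci,e,M=cam_pose(n,tcp,rot)
    uv=np.asarray(uv,float).reshape(-1,1,2)
    s=cv2.undistortPoints(uv,ci['K'],np.array([ci['k1'],0,0,0.]))[:,0]
    d=np.c_[s[:,0],-s[:,1],-np.ones(len(s))]@M.T
    return e+d*((z-e[2])/d[:,2])[:,None]
def project(n,P,tcp=None,rot=None):
    ci,e,M=cam_pose(n,tcp,rot)
    p=(np.asarray(P,float).reshape(-1,3)-e)@M
    s=p*[1,-1,-1]
    return cv2.projectPoints(s.reshape(-1,1,3),np.zeros(3),np.zeros(3),ci['K'],np.array([ci['k1'],0,0,0.]))[0][:,0]
E
python3 - <<'E'
from h import *
a=cv2.imread('pics/top0.png')[140:260,145:365]; cv2.imwrite('pics/topc.png',cv2.resize(a,None,fx=3.6,fy=3.6,interpolation=cv2.INTER_CUBIC))
a=cv2.imread('pics/scene0.png')[150:300,205:405]; cv2.imwrite('pics/scenec.png',cv2.resize(a,None,fx=4,fy=4,interpolation=cv2.INTER_CUBIC))
d=np.load('pics/top0.npz')
im=d['im'];
m=((im[:,:,2].astype(int)-im[:,:,0]>25)&(im[:,:,2]>70)).astype(np.uint8)
m[:,235:]=0;m[:150]=0;m[:,:150]=0
n,l,s,c=cv2.connectedComponentsWithStats(m)
for i in range(1,n):
  if s[i,4]>8: print(s[i],c[i],onplane('top',c[i],0.007).round(4))
for n_,uv,z in (('500',(264,212),.056),('100',(270,180),.036),('200',(343,169),.043),('50',(341,225),.031),('dish',(300,195),.015),('tw',(302,240),.009)):
  print(n_,onplane('top',uv,z).round(4))
print(project('top',[[0.3,0,0]]))
E
```

```text
[167 173  15  15 182] [173.93956044 180.14285714] [[0.5637 0.1478 0.007 ]]
[185 188  12  12 113] [190.15044248 193.05309735] [[0.5244 0.097  0.007 ]]
[200 200   9   9  70] [203.87142857 204.15714286] [[0.4908 0.0544 0.007 ]]
[213 211   8   7  45] [216.13333333 214.06666667] [[0.4611 0.0165 0.007 ]]
500 [[ 0.4642 -0.1264  0.056 ]]
100 [[ 0.5626 -0.1445  0.036 ]]
200 [[ 0.5974 -0.3623  0.043 ]]
50 [[ 0.4309 -0.3554  0.031 ]]
dish [[ 0.5214 -0.2369  0.015 ]]
tw [[ 0.3861 -0.2427  0.009 ]]
[[220.50395715 268.27508811]]
```

View pics/topc.png

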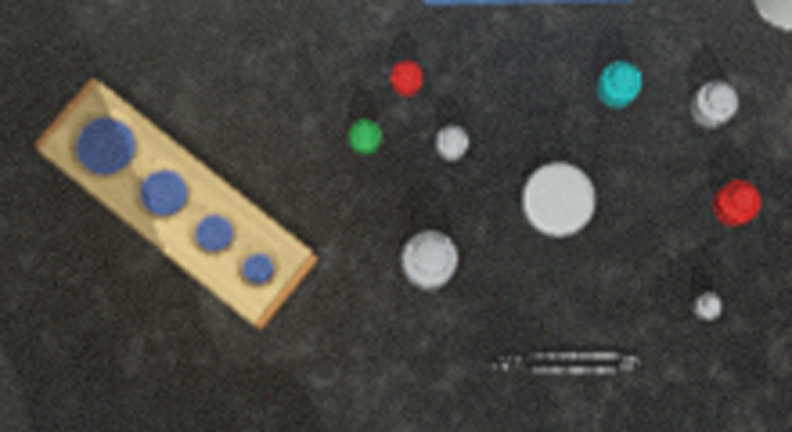

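View pics/scenec.png

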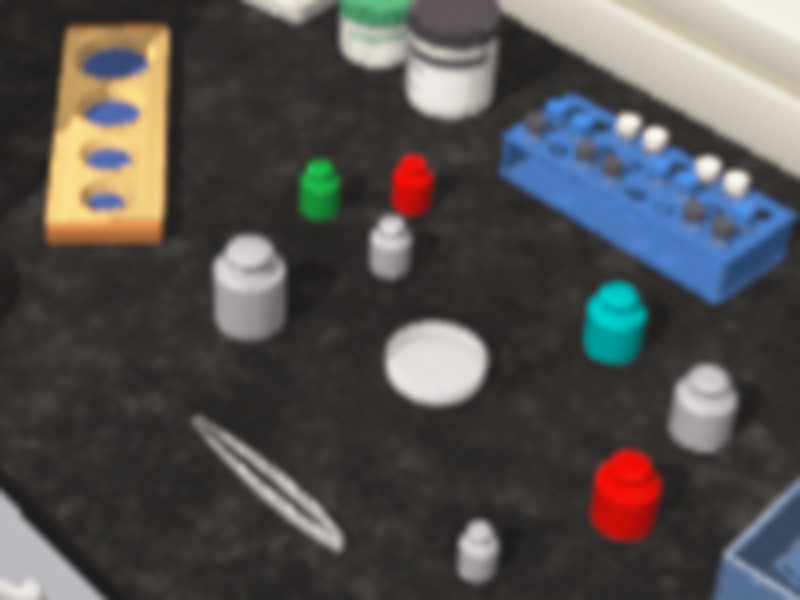

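```bash
cat >> h.py <<'E'
def go(target,psi=None,st=None):
    st=st or r.get_state(); p=np.array(st['tcp_pos']); y=np.radians(st['eef_rot'][2])
    D=np.array(target)-p; x=np.array([np.cos(y),np.sin(y),0]); z=np.array([-np.sin(y),np.cos(y),0])
    t=0 if psi is None else -((psi-np.degrees(y)+180)%360-180)
    print('tx %.4f ty %.4f tz %.4f turn %.4f dist %.3f'%(D@x,-D[2],D@z,np.radians(t),np.linalg.norm(D)), 'at',p.round(4),'yaw %.2f'%st['eef_rot'][2],st['time_s'])
E
python3 - <<'E'
from h import *
for n in('top','scene'):
  im=np.load(f'pics/{n}0.npz')['im'].astype(int)
  m=((im.min(2)>95)&(im.max(2)-im.min(2)<30)).astype(np.uint8)
  k,l,s,c=cv2.connectedComponentsWithStats(m)
  for i in range(1,k):
    if 15<s[i,4]<1200 and (n=='scene' or 225<c[i,0]<360 and 150<c[i,1]<250): print(n,s[i],c[i].round(1))
# predicted scene pixels of weights
for w,p in {'500':(.4642,-.1264,.028),'100':(.5626,-.1445,.018),'200':(.5974,-.3623,.0215),'50':(.4309,-.3554,.0155)}.items(): print(w,project('scene',p))
go((.42,.35,.24),52)
E
```

```text
top [337 163  13  12 122] [343.1 168.5]
top [266 175   9  10  71] [270.  179.3]
top [290 185  20  21 334] [299.7 195. ]
top [257 204  15  16 195] [263.9 211.7]
top [338 222   7   7  40] [341.2 224.9]
top [300 238  16   2  29] [308.  238.4]
scene [108  44  18  58 171] [117.8  71.8]
scene [ 33  60  25  62 186] [45.9 90.1]
scene [ 0 76  7 13 46] [ 1.8 82. ]
scene [207 102  21  23 363] [217.2 112.3]
scene [264 137  28  19 327] [277.1 145.8]
scene [290 153  39  27 562] [310.8 166.5]
scene [359 178  13  10  76] [365.  182.3]
scene [379 189  14  10  81] [385.4 193.3]
scene [297 203  11  17 140] [301.8 211.2]
scene [258 208  18  27 395] [266.5 221.5]
scene [301 230  26  22 457] [313.4 240.2]
scene [372 241  17  22 295] [380.1 251.6]
scene [ 453  253   39   42 1111] [471.7 271.8]
scene [253 254  38  34 314] [273.3 271.4]
scene [386 269  20  20  35] [394.4 279.1]
scene [319 280  11  16 127] [323.9 287.4]
scene [101 287  11  10  87] [106.1 291.7]
scene [464 318   9   5  36] [468.2 319.8]
scene [ 25 325  14  12 128] [ 31.2 330.4]
scene [462 345  27  22 344] [475.1 355.2]
scene [460 372   5   5  16] [461.8 374.2]
500 [[265.26153317 221.69075192]]
100 [[299.71193884 212.10359045]]
200 [[376.17962451 251.33339023]]
50 [[321.5942408  287.07032322]]
tx -0.3231 ty 0.0029 tz 0.2336 turn 1.9901 dist 0.399 at [0.1629 0.6547 0.2429] yaw 166.03 0.15
```

{"op": "apply_moves", "data": {"deltas": [{"tx":-0.323,"tz":0.234,"turn":1.99},{"tx":-0.323,"tz":0.234,"turn":1.99},{"tx":-0.323,"tz":0.234,"turn":1.99},{"tx":-0.323,"tz":0.234,"turn":1.99},{"tx":-0.323,"tz":0.234,"turn":1.99}]}}

```text
invalid input at $.deltas[0]: expected keys tx, ty, tz, turn, gripper
```

```bash
python3 -c "
from h import *
go((.44,.35,.22),52);go((.47,.05,.2),52);print(ST['joints'])"
```

```text
tx -0.3425 ty 0.0229 tz 0.2288 turn 1.9901 dist 0.412 at [0.1629 0.6547 0.2429] yaw 166.03 0.15
tx -0.4440 ty 0.0429 tz 0.5126 turn 1.9901 dist 0.680 at [0.1629 0.6547 0.2429] yaw 166.03 0.15
[ 9.25374399e+01  2.05816507e+01  6.46964416e-01 -1.29026431e-02
 -7.01359119e+01 -1.65076380e+01]
```

{"op": "apply_moves", "data": {"deltas": [{"tx":-0.323,"ty":0.0,"tz":0.234,"turn":1.99,"gripper":0.087},{"tx":-0.323,"ty":0.0,"tz":0.234,"turn":1.99,"gripper":0.087},{"tx":-0.323,"ty":0.0,"tz":0.234,"turn":1.99,"gripper":0.087},{"tx":-0.323,"ty":0.0,"tz":0.234,"turn":1.99,"gripper":0.087},{"tx":-0.323,"ty":0.0,"tz":0.234,"turn":1.99,"gripper":0.087}]}}

```text
time_s: 0.65
tcp_pos: [0.3248, 0.462, 0.2435]
eef_rot: [-90.0, 0.0, 122.7]
contact_force: [1.1, 0.8, 0.9]
gripper_width: 0.087
```

```bash
python3 -c "
from h import *
go((.44,.35,.22),52);go((.5,-.05,.2),52);print(ST['joints'])"
```

```text
tx -0.1565 ty 0.0235 tz -0.0363 turn 1.2345 dist 0.162 at [0.3248 0.462  0.2435] yaw 122.73 0.65
tx -0.5254 ty 0.0435 tz 0.1295 turn 1.2345 dist 0.543 at [0.3248 0.462  0.2435] yaw 122.73 0.65
[ 7.47417895e+01  1.02216836e+01 -1.34764526e+01 -1.34370104e-03
 -6.63106531e+01 -4.20110645e+01]
```

{"op": "apply_moves", "data": {"deltas": [{"tx":-0.52,"ty":0.0,"tz":0.13,"turn":1.234,"gripper":0.087},{"tx":-0.52,"ty":0.0,"tz":0.13,"turn":1.234,"gripper":0.087},{"tx":-0.52,"ty":0.0,"tz":0.13,"turn":1.234,"gripper":0.087},{"tx":-0.52,"ty":0.0,"tz":0.13,"turn":1.234,"gripper":0.087},{"tx":-0.52,"ty":0.0,"tz":0.13,"turn":1.234,"gripper":0.087}]}}

```text
time_s: 1.15
tcp_pos: [0.4056, 0.2255, 0.2437]
eef_rot: [-90.0, -0.0, 79.8]
contact_force: [0.2, -0.1, 0.8]
gripper_width: 0.0868
```

```bash
python3 -c "
from h import *
go((.464,-.126,.2),52);go((.5,.08,.24),52);print(ST['joints'])"
```

```text
tx -0.3355 ty 0.0437 tz -0.1200 turn 0.4845 dist 0.359 at [0.4056 0.2255 0.2437] yaw 79.76 1.15
tx -0.1263 ty 0.0037 tz -0.1188 turn 0.4845 dist 0.173 at [0.4056 0.2255 0.2437] yaw 79.76 1.15
[ 5.34850679e+01  2.01804228e-01 -2.47662983e+01 -1.55138883e-03
 -6.50126522e+01 -6.37223974e+01]
```

{"op": "apply_moves", "data": {"deltas": [{"tx":-0.126,"ty":0.0,"tz":-0.119,"turn":0.4845,"gripper":0.087},{"tx":-0.126,"ty":0.0,"tz":-0.119,"turn":0.4845,"gripper":0.087},{"tx":-0.126,"ty":0.0,"tz":-0.119,"turn":0.4845,"gripper":0.087},{"tx":-0.126,"ty":0.0,"tz":-0.119,"turn":0.4845,"gripper":0.087},{"tx":-0.126,"ty":0.0,"tz":-0.119,"turn":0.4845,"gripper":0.087}]}}

```text
time_s: 1.65
tcp_pos: [0.502, 0.0803, 0.243]
eef_rot: [-90.0, 0.1, 52.0]
contact_force: [0.6, 0.5, 0.2]
gripper_width: 0.0872
```

```bash
python3 -c "
from h import *
save('wrist','w1');print(ST['tcp_pos'],ST['eef_rot'],ST['qd'].round(2))
go((.464,-.126,.2),52)"
```

```text
[0.50197898 0.08030445 0.24302362] [-8.99868715e+01  6.58644938e-02  5.20400688e+01] [ 3.16 -1.06 -1.04 -0.59  0.03 -0.56]
tx -0.1867 ty 0.0431 tz -0.0978 turn 0.0027 dist 0.215 at [0.5013 0.0814 0.2431] yaw 52.15 1.7
```

View pics/w1.png

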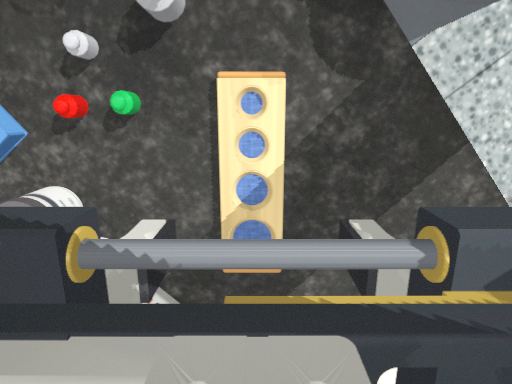

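```bash
cat > wells.py <<'E'
from h import *
import sys
f=sys.argv[1]; d=np.load(f'pics/{f}.npz'); im=d['im'].astype(int)
m=((im[:,:,2]-im[:,:,0]>25)&(im[:,:,2]>70)).astype(np.uint8); m[:,:200]=0;m[230:]=0
k,l,s,c=cv2.connectedComponentsWithStats(m)
for i in range(1,k):
  if s[i,4]>60:
    cn=max(cv2.findContours((l==i).astype(np.uint8),0,1)[0],key=len)
    e=cv2.fitEllipse(cn)
    print(s[i],c[i].round(1),np.round(e[0],1),np.round(e[1],1),onplane('wrist',e[0],.007,d['tcp'],d['rot']).round(4), onplane('wrist',c[i],.007,d['tcp'],d['rot']).round(4))
E
python3 wells.py w1
python3 - <<'E'
from h import *
d=np.load('pics/w1.npz')
for uv,z in(((75,40),.036),((245,75),0.015)): print(onplane('wrist',uv,z,d['tcp'],d['rot']))
E
```

```text
[241  92  22  22 381] [251.2 102.6] [251.1 102.6] [20.7 21.6] [[0.4629 0.0176 0.007 ]] [[0.4629 0.0176 0.007 ]]
[239 132  26  26 531] [251.2 144.4] [251.2 144.4] [24.8 25.4] [[0.4925 0.0553 0.007 ]] [[0.4925 0.0553 0.007 ]]
[236 174  32  31 755] [251.5 189.2] [251.5 189.2] [29.9 30.4] [[0.5262 0.0987 0.007 ]] [[0.5262 0.0987 0.007 ]]
[236 220  33  10 236] [251.7 225.4] [251.7 225.3] [ 9.4 33.6] [[0.5552 0.1359 0.007 ]] [[0.5553 0.1362 0.007 ]]
[[ 0.56618025 -0.14037139  0.036     ]]
[[ 0.44999086 -0.00955387  0.015     ]]
```

```bash
python3 -c "
from h import *
go((.54,-.035,.24),52)"
```

```text
tx -0.0682 ty 0.0031 tz -0.1020 turn 0.0027 dist 0.123 at [0.5013 0.0814 0.2431] yaw 52.15 1.7
```

{"op": "apply_moves", "data": {"deltas": [{"tx":-0.068,"ty":0.0,"tz":-0.102,"turn":0.0,"gripper":0.087},{"tx":-0.068,"ty":0.0,"tz":-0.102,"turn":0.0,"gripper":0.087},{"tx":-0.068,"ty":0.0,"tz":-0.102,"turn":0.0,"gripper":0.087},{"tx":-0.068,"ty":0.0,"tz":-0.102,"turn":0.0,"gripper":0.087},{"tx":-0.068,"ty":0.0,"tz":-0.102,"turn":0.0,"gripper":0.066}]}}

```text
time_s: 2.2
tcp_pos: [0.5399, -0.0329, 0.2434]
eef_rot: [-90.0, 0.0, 52.3]
contact_force: [-0.1, -0.1, 0.2]
gripper_width: 0.0831
```

```bash
python3 -c "
from h import *
save('wrist','w2');print(ST['tcp_pos'],ST['eef_rot'],ST['qd'].round(2))"
```

```text
[ 0.53990593 -0.03289624  0.2433598 ] [-8.99759688e+01  7.02814396e-03  5.23248441e+01] [ 1.27 -0.44 -0.23  0.05  0.15 -0.24]
```

View pics/w2.png

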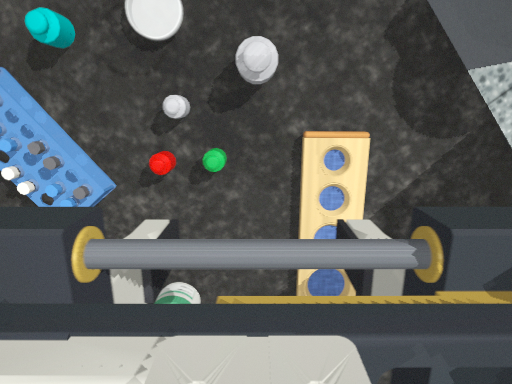

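```bash
cat > zoom.py <<'E'
import cv2,sys
f,u,v=sys.argv[1],int(sys.argv[2]),int(sys.argv[3]); w=int(sys.argv[4]) if len(sys.argv)>4 else 30
a=cv2.imread(f'pics/{f}.png'); a=cv2.copyMakeBorder(a,w,w,w,w,cv2.BORDER_CONSTANT)[v:v+2*w,u:u+2*w]
s=600//(2*w); a=cv2.resize(a,None,fx=s,fy=s,interpolation=cv2.INTER_NEAREST)
for i in range(0,2*w,10): cv2.putText(a,str(u-w+i),(i*s,10),0,.35,(0,255,255),1); cv2.putText(a,str(v-w+i),(0,i*s+10),0,.35,(0,255,255),1)
cv2.imwrite(f'pics/{f}_z{u}.png',a)
E
python3 zoom.py w2 257 60 30;python3 zoom.py w2 176 106 30
```

```text
(no output)
```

View pics/w2_z257.png

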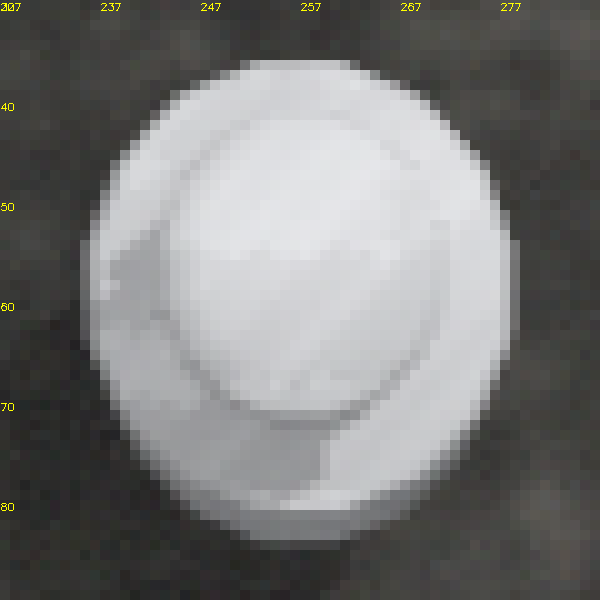

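View pics/w2_z176.png

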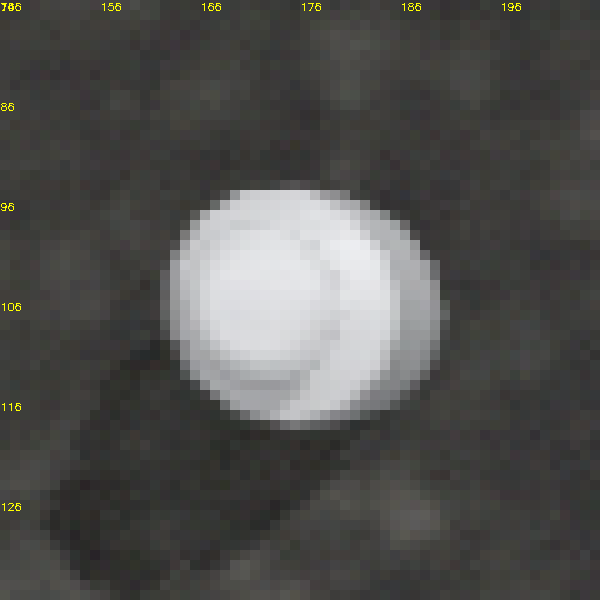

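```bash
python3 - <<'E'
from h import *
d=np.load('pics/w2.npz')
for n,uv,z in(('500k',(256.8,56.3),.053),('500b',(256.4,57.5),.04),('100k',(171.3,105.5),.034),('100b',(173.6,106.3),.024)): print(n,onplane('wrist',uv,z,d['tcp'],d['rot']).round(4))
for n,uv,z in(('50w',(334.0,160),.007),('100w',(333,198),.007)):print(n,onplane('wrist',uv,z,d['tcp'],d['rot']).round(4))
go((.4645,-.126,.12),52)
E
```

```text
500k [[ 0.4699 -0.1255  0.053 ]]
500b [[ 0.4697 -0.1264  0.04  ]]
100k [[ 0.5709 -0.1449  0.034 ]]
100b [[ 0.5714 -0.1444  0.024 ]]
50w [[0.4631 0.0181 0.007 ]]
100w [[0.491  0.0568 0.007 ]]
tx -0.1201 ty 0.1235 tz 0.0026 turn 0.0065 dist 0.172 at [ 0.5399 -0.0324  0.2435] yaw 52.37 2.25
```

{"op": "apply_moves", "data": {"deltas": [{"tx":-0.117,"ty":0.1235,"tz":-0.0015,"turn":0.0065,"gripper":0.066},{"tx":-0.117,"ty":0.1235,"tz":-0.0015,"turn":0.0065,"gripper":0.066},{"tx":-0.117,"ty":0.1235,"tz":-0.0015,"turn":0.0065,"gripper":0.066},{"tx":-0.117,"ty":0.1235,"tz":-0.0015,"turn":0.0065,"gripper":0.066},{"tx":-0.117,"ty":0.1235,"tz":-0.0015,"turn":0.0065,"gripper":0.066}]}}

```text
time_s: 2.75
tcp_pos: [0.467, -0.1268, 0.1181]
eef_rot: [-89.8, 0.2, 52.0]
contact_force: [0.4, 0.6, 0.5]
gripper_width: 0.0663
```

```bash
python3 -c "
from h import *
go((.4697,-.126,.029),52);save('wrist','w3');save('top','t3');save('scene','s3');go((.4697,-.126,.029),52)"
```

```text
tx 0.0023 ty 0.0891 tz -0.0017 turn -0.0008 dist 0.089 at [ 0.467  -0.1268  0.1181] yaw 51.95 2.75
tx -0.0011 ty 0.0921 tz 0.0011 turn 0.0010 dist 0.092 at [ 0.4712 -0.1257  0.1211] yaw 52.06 2.9
```

View pics/w3.png

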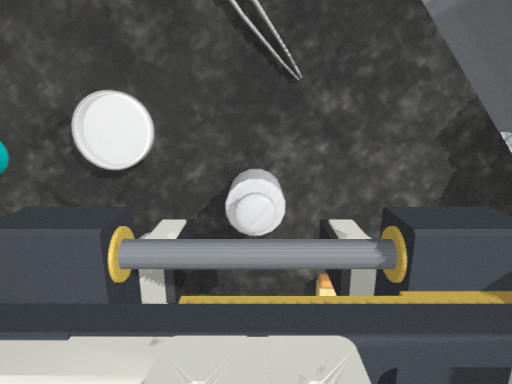

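View pics/s3.png

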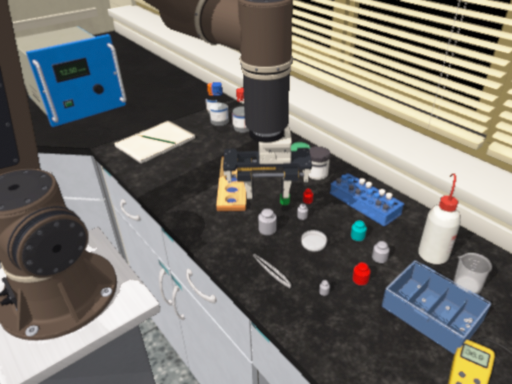

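```bash
python3 - <<'E'
from h import *
d=np.load('pics/w3.npz')
print(d['tcp'],d['rot'])
print(project('scene',d['tcp']),project('wrist',d['tcp'],d['tcp'],d['rot']),project('wrist',d['tcp']-[0,0,.017],d['tcp'],d['rot']))
for n,uv,z in(('500k',(255.5,212.5),.053),('500top',(255.5,212.5),.056)): print(n,onplane('wrist',uv,z,d['tcp'],d['rot']).round(4))
P=[.4697,-.126,.053];print(project('wrist',P,d['tcp'],d['rot']))
ci,e,M=cam_pose('wrist',d['tcp'],d['rot']);print(e,M)
print('depth at knob',d['d'][213,255], 'w2',np.load('pics/w2.npz')['d'][56,257],np.load('pics/w2.npz')['d'][160,334])
E
python3 zoom.py s3 275 165 50; python3 zoom.py w3 255 205 50
```

```text
[ 0.46695793 -0.12677144  0.11807288] [-89.79644197   0.16137723  51.95438833]
[[265.86286629 191.91653515]] [[259.43189523 248.79816321]] [[259.06468892 235.33625708]]
500k [[ 0.4703 -0.1256  0.053 ]]
500top [[ 0.4697 -0.1264  0.056 ]]
[[255.87183434 211.60070649]]
[ 0.42835614 -0.17895897  0.25923242] [[-0.78759219 -0.59860574 -0.14618383]
 [ 0.61618167 -0.76342496 -0.19365557]
 [ 0.00432295 -0.24259741  0.97011742]]
depth at knob 0.21294528 w2 0.30561885 0.38018486
```

View pics/s3_z275.png

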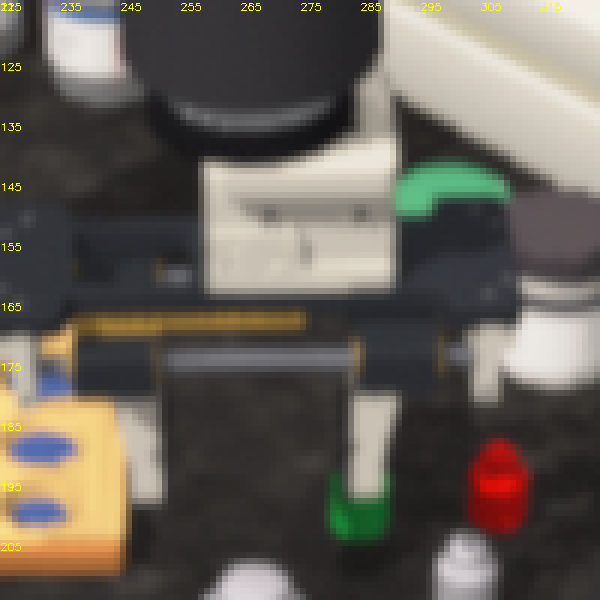

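View pics/t3.png

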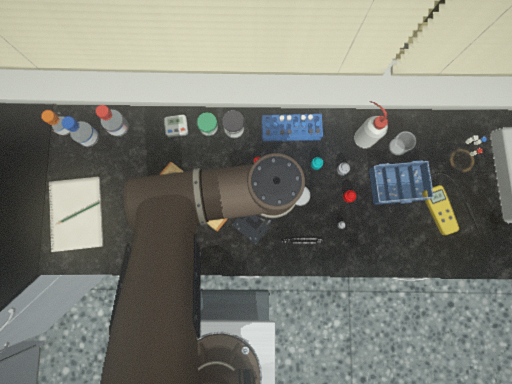

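{"op": "apply_moves", "data": {"deltas": [{"tx":-0.001,"ty":0.04,"tz":0.001,"turn":0.0,"gripper":0.066},{"tx":-0.001,"ty":0.07,"tz":0.001,"turn":0.0,"gripper":0.066},{"tx":-0.001,"ty":0.092,"tz":0.001,"turn":0.0,"gripper":0.066},{"tx":-0.001,"ty":0.092,"tz":0.001,"turn":0.0,"gripper":0.04},{"tx":-0.001,"ty":0.092,"tz":0.001,"turn":0.0,"gripper":0.03}], "newtons": 40}}

```text
time_s: 3.4
tcp_pos: [0.4698, -0.1262, 0.029]
eef_rot: [-90.0, -0.0, 52.0]
contact_force: [-0.6, -0.1, 0.6]
gripper_width: 0.0554
```

{"op": "apply_moves", "data": {"deltas": [{"tx":0.0,"ty":0.0,"tz":0.0,"turn":0.0,"gripper":0.03},{"tx":0.0,"ty":0.0,"tz":0.0,"turn":0.0,"gripper":0.03},{"tx":0.0,"ty":0.0,"tz":0.0,"turn":0.0,"gripper":0.03},{"tx":0.0,"ty":0.0,"tz":0.0,"turn":0.0,"gripper":0.03}]}}

```text
time_s: 3.8
tcp_pos: [0.4697, -0.1266, 0.0296]
eef_rot: [-90.1, -0.1, 52.0]
contact_force: [-2.0, 4.7, 7.0]
gripper_width: 0.0432
```

```bash
python3 -c "
from h import *
print(ST)
go((.565,.1485,.1),52)"
```

```text
{'time_s': 3.8, 'joints': array([ 8.13782148e+00,  1.76537874e+01, -3.77059909e+01, -9.87441783e-03,
       -3.44650972e+01, -4.61548306e+01]), 'qd': array([ 0.01272428,  0.03169562,  0.0029899 , -0.04819827, -0.01909197,
        0.0339398 ]), 'joint_torque': array([-2.07410730e+00, -3.94812655e+01,  1.64162081e+01,  4.59116131e+00,
        3.82574340e-01, -2.45441997e-02]), 'tcp_pos': array([ 0.46968419, -0.1265531 ,  0.02958926]), 'eef_rot': array([-90.11726272,  -0.13019002,  51.9749915 ]), 'contact_force': array([-2.00503587,  4.6888595 ,  6.99387724]), 'moment': array([1.92521741, 0.53788338, 0.08142847]), 'gripper_width': 0.04318091207002681}
tx 0.2754 ty -0.0704 tz 0.0943 turn -0.0004 dist 0.299 at [ 0.4697 -0.1266  0.0296] yaw 51.97 3.8
```

{"op": "apply_moves", "data": {"deltas": [{"tx":0.0,"ty":-0.02,"tz":0.0,"turn":0.0,"gripper":0.03},{"tx":0.0,"ty":-0.05,"tz":0.0,"turn":0.0,"gripper":0.03},{"tx":0.0,"ty":-0.08,"tz":0.0,"turn":0.0,"gripper":0.03},{"tx":0.03,"ty":-0.08,"tz":0.01,"turn":0.0,"gripper":0.03},{"tx":0.07,"ty":-0.08,"tz":0.022,"turn":0.0,"gripper":0.03}]}}

```text
time_s: 4.3
tcp_pos: [0.494, -0.0585, 0.1095]
eef_rot: [-90.1, -0.1, 51.8]
contact_force: [0.4, -0.7, -5.6]
gripper_width: 0.0433
```

```bash
python3 -c "
from h import *
go((.565,.1485,.1),52);print(ST['gripper_width'],ST['contact_force'])
save('wrist','w4')"
```

```text
tx 0.2065 ty 0.0095 tz 0.0724 turn -0.0042 dist 0.219 at [ 0.494  -0.0585  0.1095] yaw 51.76 4.3
0.043302001928145345 [ 0.3621378  -0.71116946 -5.58295468]
```

View pics/w4.png

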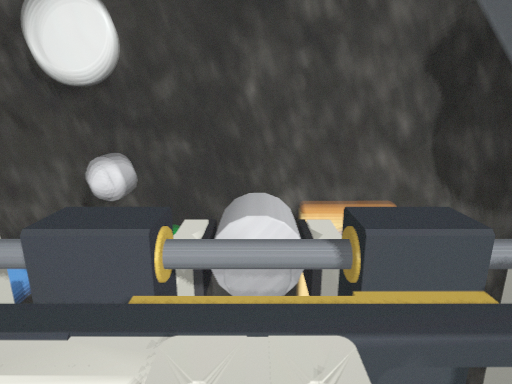

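{"op": "apply_moves", "data": {"deltas": [{"tx":0.206,"ty":0.0,"tz":0.0724,"turn":-0.003,"gripper":0.03},{"tx":0.206,"ty":0.0,"tz":0.0724,"turn":-0.003,"gripper":0.03},{"tx":0.206,"ty":0.0,"tz":0.0724,"turn":-0.003,"gripper":0.03},{"tx":0.206,"ty":0.0,"tz":0.0724,"turn":-0.003,"gripper":0.03},{"tx":0.206,"ty":0.0,"tz":0.0724,"turn":-0.003,"gripper":0.03}]}}

```text
time_s: 4.85
tcp_pos: [0.5656, 0.1527, 0.1083]
eef_rot: [-90.0, -0.1, 52.3]
contact_force: [-0.9, -0.3, -5.3]
gripper_width: 0.0429
```

```bash
python3 -c "
from h import *
save('scene','s5')
go((.565,.1485,.037),52);print(ST['gripper_width'],ST['contact_force'])"; python3 -c "
from h import *
save('wrist','w5')";python3 wells.py w5
```

```text
tx -0.0045 ty 0.0711 tz -0.0022 turn 0.0053 dist 0.071 at [0.566  0.1534 0.1081] yaw 52.30 4.9
0.04285413965163146 [-0.87480251 -0.25554254 -5.26503771]
[ 234    0   44   49 1694] [255.4  24. ] [255.4  24. ] [43.3 47.9] [[0.4925 0.0545 0.007 ]] [[0.4925 0.0545 0.007 ]]
[ 229   78   53   55 2247] [255.1 105.3] [255.1 105.3] [51.6 53.6] [[0.5263 0.0978 0.007 ]] [[0.5263 0.0978 0.007 ]]
[ 224  159   62   46 1899] [254.3 180. ] [254.4 181.5] [43.4 65.1] [[0.5622 0.1433 0.007 ]] [[0.5615 0.1423 0.007 ]]
```

View pics/w5.png

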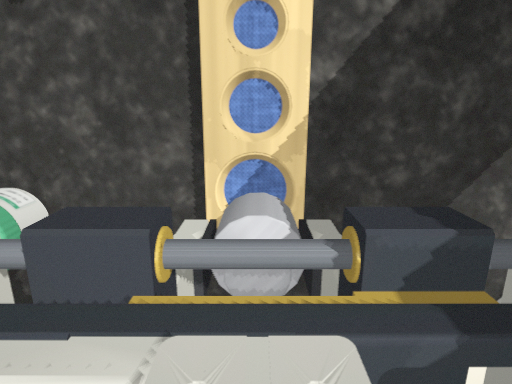

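```bash
python3 -c "
from h import *
go((.5655,.1485,.037),52)"
```

```text
tx -0.0017 ty 0.0708 tz -0.0023 turn 0.0048 dist 0.071 at [0.5648 0.1513 0.1078] yaw 52.28 4.95
```

{"op": "apply_moves", "data": {"deltas": [{"tx":0.0,"ty":0.03,"tz":0.0,"turn":0.004,"gripper":0.03},{"tx":0.0,"ty":0.045,"tz":0.0,"turn":0.004,"gripper":0.03},{"tx":0.0,"ty":0.045,"tz":0.0,"turn":0.004,"gripper":0.03},{"tx":0.0,"ty":0.045,"tz":0.0,"turn":0.004,"gripper":0.03}]}}

```text
time_s: 5.35
tcp_pos: [0.5641, 0.1478, 0.0633]
eef_rot: [-90.0, 0.0, 51.9]
contact_force: [0.8, 0.3, -4.8]
gripper_width: 0.043
```

```bash
python3 -c "
from h import *
go((.5655,.1485,.037),52)"
```

```text
tx 0.0014 ty 0.0263 tz -0.0007 turn -0.0022 dist 0.026 at [0.5641 0.1478 0.0633] yaw 51.87 5.35
```

{"op": "apply_moves", "data": {"deltas": [{"tx":0.0015,"ty":0.01,"tz":-0.001,"turn":0.0,"gripper":0.03},{"tx":0.0015,"ty":0.018,"tz":-0.001,"turn":0.0,"gripper":0.03},{"tx":0.0015,"ty":0.023,"tz":-0.001,"turn":0.0,"gripper":0.03},{"tx":0.0015,"ty":0.0255,"tz":-0.001,"turn":0.0,"gripper":0.03},{"tx":0.0015,"ty":0.0255,"tz":-0.001,"turn":0.0,"gripper":0.03}]}}

```text
time_s: 5.85
tcp_pos: [0.5658, 0.149, 0.0372]
eef_rot: [-90.0, 0.0, 51.9]
contact_force: [0.4, 0.4, -5.5]
gripper_width: 0.043
```

{"op": "apply_moves", "data": {"deltas": [{"tx":0.0,"ty":0.0005,"tz":0.0,"turn":0.0,"gripper":0.03},{"tx":0.0,"ty":0.001,"tz":0.0,"turn":0.0,"gripper":0.03},{"tx":0.0,"ty":0.001,"tz":0.0,"turn":0.0,"gripper":0.03}]}}

```text
time_s: 6.15
tcp_pos: [0.5661, 0.1492, 0.0367]
eef_rot: [-90.0, -0.0, 51.9]
contact_force: [-0.1, -0.6, -5.3]
gripper_width: 0.043
```

{"op": "apply_moves", "data": {"deltas": [{"tx":0.0,"ty":0.0005,"tz":0.0,"turn":0.0,"gripper":0.03},{"tx":0.0,"ty":0.001,"tz":0.0,"turn":0.0,"gripper":0.03},{"tx":0.0,"ty":0.001,"tz":0.0,"turn":0.0,"gripper":0.03}]}}

```text
time_s: 6.45
tcp_pos: [0.5661, 0.1492, 0.0366]
eef_rot: [-90.0, -0.0, 51.9]
contact_force: [-4.0, 0.3, 5.7]
gripper_width: 0.0427
```

{"op": "apply_moves", "data": {"deltas": [{"tx":0.0,"ty":0.0,"tz":0.0,"turn":0.0,"gripper":0.066},{"tx":0.0,"ty":0.0,"tz":0.0,"turn":0.0,"gripper":0.066},{"tx":0.0,"ty":0.0,"tz":0.0,"turn":0.0,"gripper":0.066},{"tx":0.0,"ty":-0.03,"tz":0.0,"turn":0.0,"gripper":0.066},{"tx":0.0,"ty":-0.07,"tz":0.0,"turn":0.0,"gripper":0.066}]}}

```text
time_s: 6.95
tcp_pos: [0.5648, 0.1484, 0.1043]
eef_rot: [-89.9, 0.3, 51.9]
contact_force: [1.0, 0.3, 0.8]
gripper_width: 0.0658
```

```bash
python3 -c "
from h import *
save('wrist','w6')
go((.6,-.02,.2),52)
go((.6,-.02,.15),52)"; python3 zoom.py w6 255 205 50
```

```text
tx -0.1149 ty -0.0873 tz -0.1293 turn -0.0001 dist 0.194 at [0.5689 0.1501 0.1127] yaw 51.99 7.0
tx -0.1149 ty -0.0373 tz -0.1293 turn -0.0001 dist 0.177 at [0.5689 0.1501 0.1127] yaw 51.99 7.0
```

View pics/w6.png

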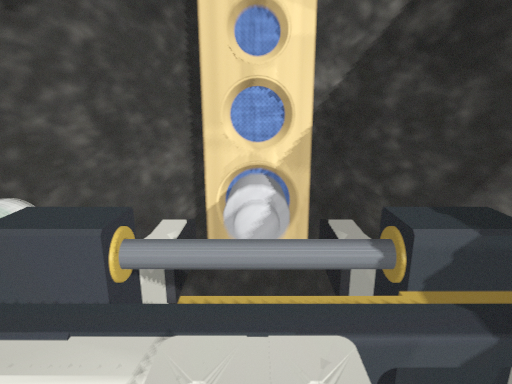

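```bash
python3 -c "
from h import *
go((.571,-.1445,.13),52)"
```

```text
tx -0.2308 ty -0.0173 tz -0.1831 turn -0.0001 dist 0.295 at [0.5689 0.1501 0.1127] yaw 51.99 7.0
```

{"op": "apply_moves", "data": {"deltas": [{"tx":-0.229,"ty":-0.025,"tz":-0.184,"turn":0.0,"gripper":0.048},{"tx":-0.229,"ty":-0.025,"tz":-0.184,"turn":0.0,"gripper":0.048},{"tx":-0.229,"ty":-0.025,"tz":-0.184,"turn":0.0,"gripper":0.048},{"tx":-0.229,"ty":-0.025,"tz":-0.184,"turn":0.0,"gripper":0.048},{"tx":-0.229,"ty":-0.025,"tz":-0.184,"turn":0.0,"gripper":0.048}]}}

```text
time_s: 7.5
tcp_pos: [0.569, -0.1018, 0.1272]
eef_rot: [-90.0, -0.0, 51.9]
contact_force: [1.6, 1.5, 0.0]
gripper_width: 0.0483
```

```bash
python3 -c "
from h import *
go((.571,-.1445,.13),52)"
```

```text
tx -0.0324 ty -0.0028 tz -0.0279 turn -0.0012 dist 0.043 at [ 0.569  -0.1018  0.1272] yaw 51.93 7.5
```

{"op": "apply_moves", "data": {"deltas": [{"tx":-0.0325,"ty":0.0,"tz":-0.028,"turn":0.0,"gripper":0.048},{"tx":-0.0325,"ty":0.0,"tz":-0.028,"turn":0.0,"gripper":0.048},{"tx":-0.0325,"ty":0.0,"tz":-0.028,"turn":0.0,"gripper":0.048}]}}

```text
time_s: 7.8
tcp_pos: [0.5708, -0.1441, 0.1266]
eef_rot: [-90.0, -0.0, 51.7]
contact_force: [-0.0, 0.2, -0.3]
gripper_width: 0.0479
```

```bash
python3 -c "
from h import *
save('wrist','w7')
go((.571,-.1445,.13),52)"; python3 zoom.py w7 255 195 50;python3 zoom.py w7 50 100 50
```

```text
tx -0.0010 ty -0.0034 tz -0.0010 turn -0.0029 dist 0.004 at [ 0.5709 -0.1431  0.1266] yaw 51.83 7.85
```

View pics/w7.png

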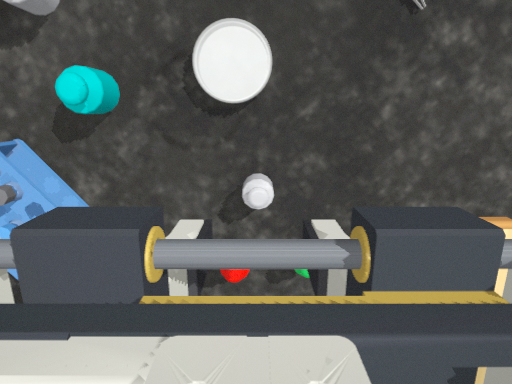

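View pics/w7_z255.png

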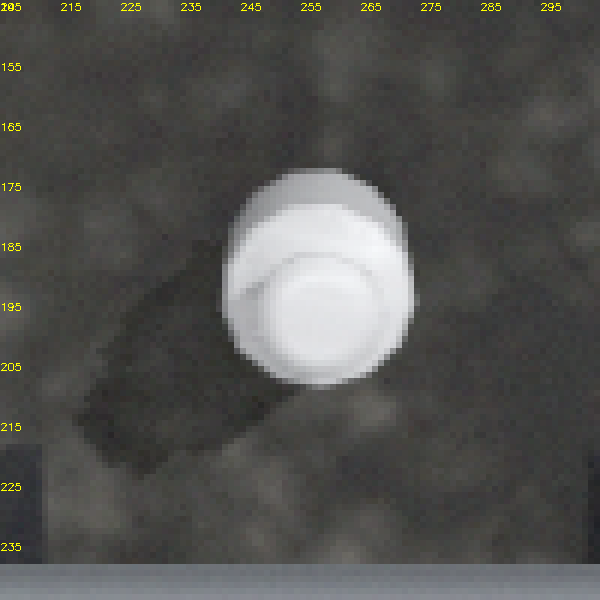

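```bash
python3 - <<'E'
from h import *
d=np.load('pics/w7.npz')
for n,uv,z in(('100k',(257.8,196.3),.034),('100b',(257.7,193.5),.024)): print(n,onplane('wrist',uv,z,d['tcp'],d['rot']).round(4))
go((.571,-.1445,.028),52)
E
```

```text
100k [[ 0.5707 -0.145   0.034 ]]
100b [[ 0.571  -0.1447  0.024 ]]
tx -0.0010 ty 0.0986 tz -0.0010 turn -0.0029 dist 0.099 at [ 0.5709 -0.1431  0.1266] yaw 51.83 7.85
```

{"op": "apply_moves", "data": {"deltas": [{"tx":-0.001,"ty":0.045,"tz":-0.001,"turn":-0.003,"gripper":0.048},{"tx":-0.001,"ty":0.08,"tz":-0.001,"turn":-0.003,"gripper":0.048},{"tx":-0.001,"ty":0.0985,"tz":-0.001,"turn":-0.003,"gripper":0.048},{"tx":-0.001,"ty":0.0985,"tz":-0.001,"turn":-0.003,"gripper":0.048},{"tx":-0.001,"ty":0.0985,"tz":-0.001,"turn":-0.003,"gripper":0.03}], "newtons": 25}}

```text
time_s: 8.35
tcp_pos: [0.5716, -0.1432, 0.0286]
eef_rot: [-90.0, 0.0, 52.2]
contact_force: [0.3, -0.3, 0.4]
gripper_width: 0.0441
```

{"op": "apply_moves", "data": {"deltas": [{"tx":0.0,"ty":0.0,"tz":0.0,"turn":0.0,"gripper":0.012},{"tx":0.0,"ty":0.0,"tz":0.0,"turn":0.0,"gripper":0.012},{"tx":0.0,"ty":0.0,"tz":0.0,"turn":0.0,"gripper":0.012},{"tx":0.0,"ty":0.0,"tz":0.0,"turn":0.0,"gripper":0.012}]}}

```text
time_s: 8.75
tcp_pos: [0.5719, -0.144, 0.0296]
eef_rot: [-90.1, -0.1, 52.1]
contact_force: [-0.8, 2.3, 6.8]
gripper_width: 0.0248
```

```bash
python3 -c "
from h import *
go((.571,-.1445,.11),52)
go((.4922,.055,.11),52)"
```

```text
tx -0.0009 ty -0.0804 tz 0.0004 turn 0.0015 dist 0.080 at [ 0.5719 -0.144   0.0296] yaw 52.08 8.75
tx 0.1080 ty -0.0804 tz 0.1852 turn 0.0015 dist 0.229 at [ 0.5719 -0.144   0.0296] yaw 52.08 8.75
```

{"op": "apply_moves", "data": {"deltas": [{"tx":0.0,"ty":-0.03,"tz":0.0,"turn":0.0,"gripper":0.012},{"tx":0.0,"ty":-0.075,"tz":0.0,"turn":0.0,"gripper":0.012},{"tx":0.025,"ty":-0.08,"tz":0.043,"turn":0.0,"gripper":0.012},{"tx":0.05,"ty":-0.08,"tz":0.086,"turn":0.0,"gripper":0.012},{"tx":0.075,"ty":-0.08,"tz":0.128,"turn":0.0,"gripper":0.012}]}}

```text
time_s: 9.25
tcp_pos: [0.5155, -0.0054, 0.109]
eef_rot: [-90.0, -0.1, 52.0]
contact_force: [1.2, 0.6, -0.8]
gripper_width: 0.0249
```

```bash
python3 -c "
from h import *
print(ST['gripper_width'],ST['contact_force'])
go((.4932,.0557,.09),52)"
```

```text
0.024850905338303225 [ 1.19108853  0.55643492 -0.78849259]
tx 0.0344 ty 0.0190 tz 0.0553 turn -0.0007 dist 0.068 at [ 0.5155 -0.0054  0.109 ] yaw 51.96 9.25
```

{"op": "apply_moves", "data": {"deltas": [{"tx":0.034,"ty":0.0,"tz":0.055,"turn":0.0,"gripper":0.012},{"tx":0.034,"ty":0.02,"tz":0.055,"turn":0.0,"gripper":0.012},{"tx":0.034,"ty":0.04,"tz":0.055,"turn":0.0,"gripper":0.012},{"tx":0.034,"ty":0.045,"tz":0.055,"turn":0.0,"gripper":0.012},{"tx":0.034,"ty":0.045,"tz":0.055,"turn":0.0,"gripper":0.012}]}}

```text
time_s: 9.75
tcp_pos: [0.4933, 0.0539, 0.0629]
eef_rot: [-90.0, 0.1, 52.1]
contact_force: [0.3, -0.1, -0.2]
gripper_width: 0.0249
```

```bash
python3 -c "
from h import *
save('wrist','w8')
go((.4932,.0557,.0366),52)"; python3 wells.py w8
```

```text
tx 0.0010 ty 0.0269 tz 0.0017 turn 0.0008 dist 0.027 at [0.4939 0.0539 0.0635] yaw 52.05 9.8
[ 241  120   40   41 1315] [260.6 139.9] [260.6 139.9] [39.5 40.5] [[0.4634 0.0173 0.007 ]] [[0.4634 0.0173 0.007 ]]
[237 191  47  35 679] [262.6 203.2] [260.2 213.5] [42.7 44. ] [[0.493 0.055 0.007]] [[0.4874 0.0504 0.007 ]]
```

View pics/w8.png

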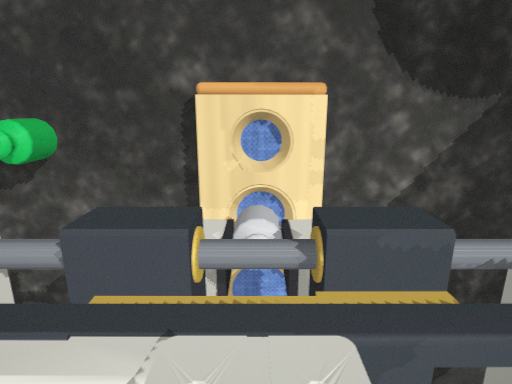

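{"op": "apply_moves", "data": {"deltas": [{"tx":0.001,"ty":0.01,"tz":0.0015,"turn":0.0,"gripper":0.012},{"tx":0.001,"ty":0.018,"tz":0.0015,"turn":0.0,"gripper":0.012},{"tx":0.001,"ty":0.023,"tz":0.0015,"turn":0.0,"gripper":0.012},{"tx":0.001,"ty":0.026,"tz":0.0015,"turn":0.0,"gripper":0.012},{"tx":0.001,"ty":0.026,"tz":0.0015,"turn":0.0,"gripper":0.012}]}}

```text
time_s: 10.3
tcp_pos: [0.4931, 0.0557, 0.0369]
eef_rot: [-90.0, 0.0, 52.1]
contact_force: [-0.7, -0.3, -1.0]
gripper_width: 0.0246
```

{"op": "apply_moves", "data": {"deltas": [{"tx":0.0,"ty":0.0005,"tz":0.0,"turn":0.0,"gripper":0.012},{"tx":0.0,"ty":0.001,"tz":0.0,"turn":0.0,"gripper":0.012},{"tx":0.0,"ty":0.001,"tz":0.0,"turn":0.0,"gripper":0.012}]}}

```text
time_s: 10.6
tcp_pos: [0.4933, 0.0559, 0.0366]
eef_rot: [-90.0, -0.0, 52.1]
contact_force: [-0.9, -0.3, 2.7]
gripper_width: 0.0249
```

{"op": "apply_moves", "data": {"deltas": [{"tx":0.0,"ty":0.0,"tz":0.0,"turn":0.0,"gripper":0.048},{"tx":0.0,"ty":0.0,"tz":0.0,"turn":0.0,"gripper":0.048},{"tx":0.0,"ty":0.0,"tz":0.0,"turn":0.0,"gripper":0.048},{"tx":0.0,"ty":-0.03,"tz":0.0,"turn":0.0,"gripper":0.048},{"tx":0.0,"ty":-0.08,"tz":0.0,"turn":0.0,"gripper":0.048}]}}

```text
time_s: 11.1
tcp_pos: [0.491, 0.055, 0.1144]
eef_rot: [-89.8, 0.4, 52.0]
contact_force: [1.7, 0.8, 0.1]
gripper_width: 0.0476
```

```bash
python3 -c "
from h import *
save('wrist','w9')
go((.6,-.3,.17),52)
go((.56,-.16,.14),52)"
```

```text
tx -0.2181 ty -0.0458 tz -0.3008 turn 0.0033 dist 0.374 at [0.4961 0.0567 0.1242] yaw 52.19 11.15
tx -0.1320 ty -0.0158 tz -0.1833 turn 0.0033 dist 0.226 at [0.4961 0.0567 0.1242] yaw 52.19 11.15
```

View pics/w9.png

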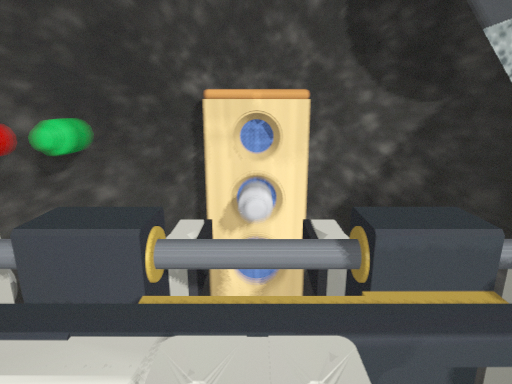

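Good: the 100 g stands in its well. Now off to the 200 g.

{"op": "apply_moves", "data": {"deltas": [{"tx":-0.218,"ty":-0.05,"tz":-0.3,"turn":0.0,"gripper":0.056},{"tx":-0.218,"ty":-0.05,"tz":-0.3,"turn":0.0,"gripper":0.056},{"tx":-0.218,"ty":-0.05,"tz":-0.3,"turn":0.0,"gripper":0.056},{"tx":-0.218,"ty":-0.05,"tz":-0.3,"turn":0.0,"gripper":0.056},{"tx":-0.218,"ty":-0.05,"tz":-0.3,"turn":0.0,"gripper":0.056}]}}

```text
time_s: 11.65
tcp_pos: [0.5621, -0.1841, 0.1501]
eef_rot: [-90.0, -0.0, 52.1]
contact_force: [1.2, 1.5, -0.6]
gripper_width: 0.056
```

```bash
python3 -c "
from h import *
go((.6,-.33,.17),52)"
```

```text
tx -0.0919 ty -0.0199 tz -0.1196 turn 0.0016 dist 0.152 at [ 0.5621 -0.1841  0.1501] yaw 52.09 11.65
```

{"op": "apply_moves", "data": {"deltas": [{"tx":-0.092,"ty":-0.02,"tz":-0.12,"turn":0.0,"gripper":0.056},{"tx":-0.092,"ty":-0.02,"tz":-0.12,"turn":0.0,"gripper":0.056},{"tx":-0.092,"ty":-0.02,"tz":-0.12,"turn":0.0,"gripper":0.056},{"tx":-0.092,"ty":-0.02,"tz":-0.12,"turn":0.0,"gripper":0.056},{"tx":-0.092,"ty":-0.02,"tz":-0.12,"turn":0.0,"gripper":0.056}]}}

```text
time_s: 12.15
tcp_pos: [0.5994, -0.33, 0.1687]
eef_rot: [-89.9, 0.0, 51.9]
contact_force: [-0.7, -0.2, -0.3]
gripper_width: 0.0562
```

```bash
python3 -c "
from h import *
save('wrist','w10');print(ST['tcp_pos'])
go((.6,-.3,.17),52);print(project('wrist',[.5974,-.3623,.043],ST['tcp_pos'],ST['eef_rot']))"
```

```text
[ 0.599429   -0.32995003  0.16870592]
tx 0.0230 ty -0.0012 tz 0.0171 turn -0.0001 dist 0.029 at [ 0.5993 -0.3287  0.1688] yaw 51.99 12.2
[[236.56513844 156.57089938]]
```

View pics/w10.png

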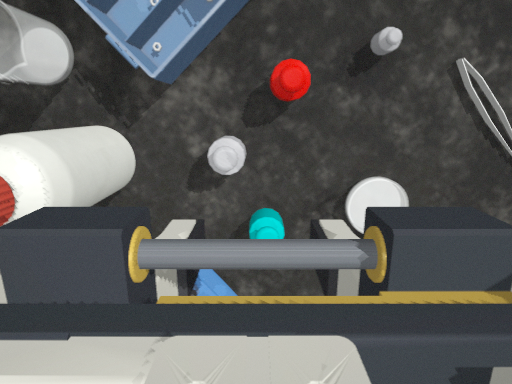

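```bash
python3 zoom.py w10 227 155 30; python3 zoom.py w10 386 40 30; python3 - <<'E'
from h import *
print('bottle base scene', onplane('scene',[(423,247),(437,257),(452,250),(437,248)],0))
print('shoulder',onplane('scene',[(438,213)],.1))
d=np.load('pics/top0.npz')['d']; 
for uv in((360,142),(366,136),(372,130),(376,125),(380,120)): print(uv,d[uv[1],uv[0]],onplane('top',uv,1.17-d[uv[1],uv[0]]))
E
```

```text
bottle base scene [[ 7.12592721e-01 -4.10046540e-01  0.00000000e+00]
 [ 7.09139330e-01 -4.49873697e-01  0.00000000e+00]
 [ 7.55484089e-01 -4.58390559e-01 -1.11022302e-16]
 [ 7.34720112e-01 -4.32650940e-01 -1.11022302e-16]]
shoulder [[ 0.72642862 -0.41552976  0.1       ]]
(360, 142) 1.1814041 [[ 0.69693605 -0.43122378 -0.01140416]]
(366, 136) 1.1232537 [[ 0.69896186 -0.43281923  0.04674625]]
(372, 130) 1.0906872 [[ 0.70737746 -0.44088225  0.0793128 ]]
(376, 125) 1.0634772 [[ 0.7135566  -0.44394669  0.1065228 ]]
(380, 120) 1.0595429 [[ 0.7271841  -0.45451871  0.11045706]]
```

View pics/w10_z227.png

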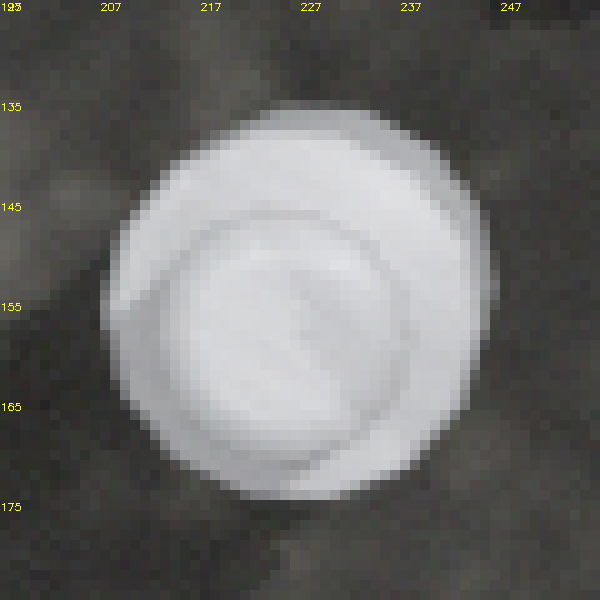

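View pics/w10_z386.png

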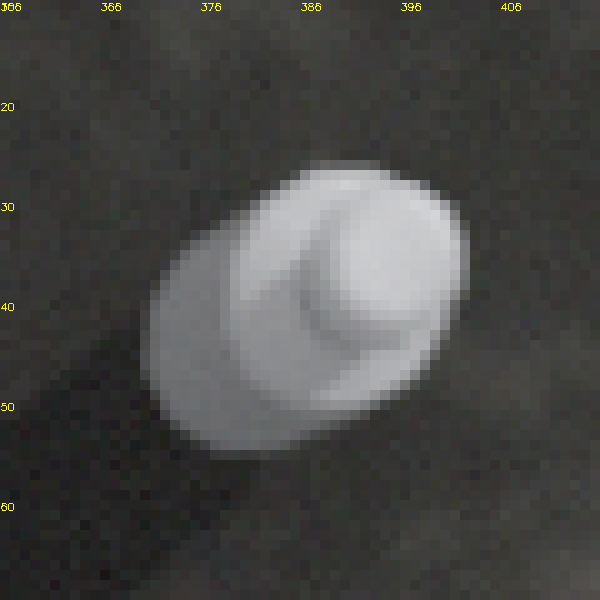

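```bash
python3 - <<'E'
from h import *
d=np.load('pics/w10.npz')
for n,uv,z in(('200k',(225,157.7),.04),('200b',(225.9,155.8),.029),('50k',(395.2,34.3),.029),('50b',(390.5,38.2),.02),('red',(291,78),.04),('turq',(267,225),.04),('tw',(462,60),0.005)): print(n,onplane('wrist',uv,z,d['tcp'],d['rot']).round(4))
go((.6075,-.361,.11),52)
E
```

```text
200k [[ 0.6063 -0.3675  0.04  ]]
200b [[ 0.6064 -0.3677  0.029 ]]
50k [[ 0.4339 -0.3594  0.029 ]]
50b [[ 0.4346 -0.3585  0.02  ]]
red [[ 0.5228 -0.3846  0.04  ]]
turq [[ 0.6154 -0.2965  0.04  ]]
tw [[ 0.3867 -0.3019  0.005 ]]
tx -0.0204 ty 0.0588 tz -0.0263 turn -0.0001 dist 0.068 at [ 0.5993 -0.3287  0.1688] yaw 51.99 12.2
```

{"op": "apply_moves", "data": {"deltas": [{"tx":-0.0263,"ty":0.03,"tz":-0.0296,"turn":0.0,"gripper":0.056},{"tx":-0.0263,"ty":0.058,"tz":-0.0296,"turn":0.0,"gripper":0.056},{"tx":-0.0263,"ty":0.058,"tz":-0.0296,"turn":0.0,"gripper":0.056},{"tx":-0.0263,"ty":0.058,"tz":-0.0296,"turn":0.0,"gripper":0.056}], "newtons": 30}}

```text
time_s: 12.6
tcp_pos: [0.6069, -0.3661, 0.1119]
eef_rot: [-89.9, 0.0, 52.2]
contact_force: [0.0, 0.0, 0.6]
gripper_width: 0.0558
```

```bash
python3 -c "
from h import *
save('wrist','w11');save('scene','s11')
go((.6064,-.3676,.029),52)"; python3 zoom.py w11 255 200 50;python3 zoom.py s11 380 230 75
```

```text
tx -0.0018 ty 0.0848 tz 0.0008 turn 0.0030 dist 0.085 at [ 0.6081 -0.3666  0.1138] yaw 52.17 12.7
```

View pics/w11_z255.png

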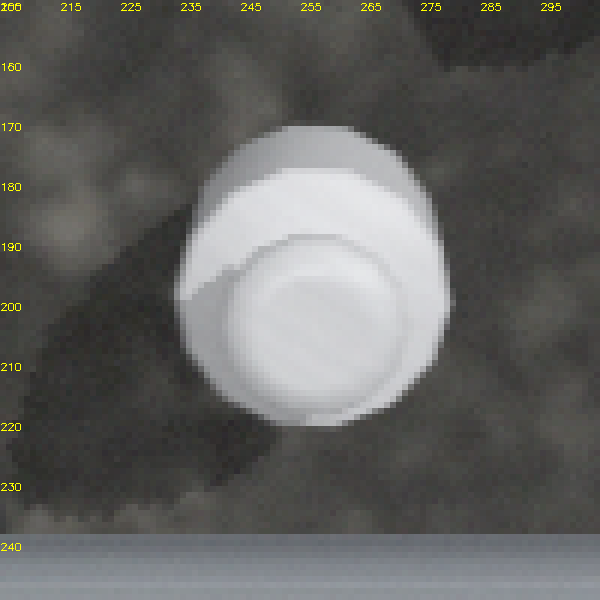

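View pics/s11_z380.png

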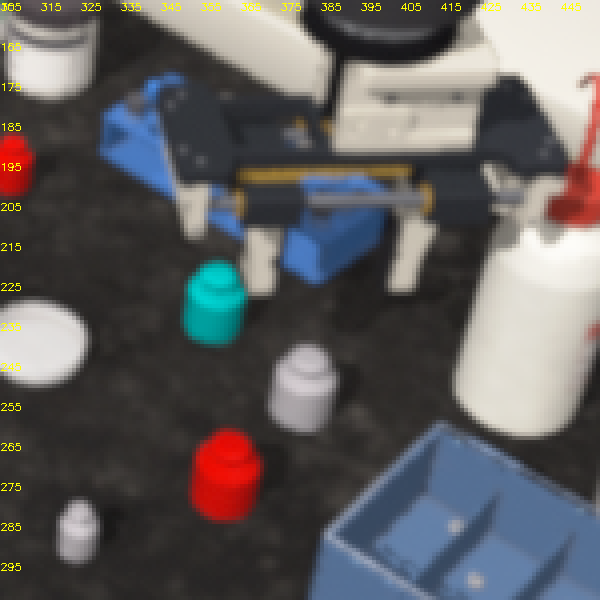

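```bash
cat >> h.py <<'E'
def cloud(n,d,tcp=None,rot=None):
    ci,e,M=cam_pose(n,tcp,rot); v,u=np.mgrid[0:384,0:512]
    s=cv2.undistortPoints(np.c_[u.ravel(),v.ravel()].astype(float).reshape(-1,1,2),ci['K'],np.array([ci['k1'],0,0,0.]))[:,0]
    D=d.ravel()[:,None]
    P=e+(np.c_[s[:,0],-s[:,1],-np.ones(len(s))]*D)@M.T
    P[D[:,0]==0]=np.nan
    return P.reshape(384,512,3)
E
python3 - <<'E'
from h import *
c=np.array([.6064,-.3676]); 
for f,n,sl in(('w10','wrist',(slice(0,205),slice(0,145))),('scene0','scene',(slice(170,270),slice(415,475))),('top0','top',(slice(95,150),slice(345,400)))):
  d=np.load(f'pics/{f}.npz'); P=cloud(n,d['d'],d['tcp'],d['rot'])[sl].reshape(-1,3); P=P[P[:,2]>.05]; P=P[P[:,2]<.3]
  P=P[np.linalg.norm(P[:,:2]-[.735,-.435],axis=1)<.08]
  print(f,len(P))
  for lo in(.05,.08,.11,.14):
    Q=P[(P[:,2]>lo)&(P[:,2]<lo+.03)]
    if len(Q)<5: continue
    for psi in(52,20,):
      a=np.radians(psi); x=np.array([np.cos(a),np.sin(a)]); z=np.array([-np.sin(a),np.cos(a)])
      R_=Q[:,:2]-c; az=-(R_@z); ax=R_@x
      k=np.abs(ax)<.05
      print(lo,psi,'xy min',Q[:,:2].min(0).round(3),Q[:,:2].max(0).round(3),'along',np.percentile(az,[2,98]).round(3),'perp',np.percentile(ax,[2,98]).round(3))
E
```

```text
w10 7965
0.05 52 xy min [ 0.675 -0.467] [ 0.712 -0.406] along [0.091 0.12 ] perp [-0.026  0.03 ]
0.05 20 xy min [ 0.675 -0.467] [ 0.712 -0.406] along [0.069 0.115] perp [0.039 0.079]
0.08 52 xy min [ 0.675 -0.468] [ 0.704 -0.407] along [0.091 0.121] perp [-0.026  0.023]
0.08 20 xy min [ 0.675 -0.468] [ 0.704 -0.407] along [0.069 0.116] perp [0.039 0.071]
0.11 52 xy min [ 0.675 -0.469] [ 0.701 -0.41 ] along [0.092 0.122] perp [-0.025  0.015]
0.11 20 xy min [ 0.675 -0.469] [ 0.701 -0.41 ] along [0.072 0.116] perp [0.04  0.066]
0.14 52 xy min [ 0.691 -0.441] [ 0.698 -0.426] along [0.107 0.112] perp [-0.004  0.01 ]
0.14 20 xy min [ 0.691 -0.441] [ 0.698 -0.426] along [0.086 0.097] perp [0.056 0.065]
scene0 2622
0.05 52 xy min [ 0.673 -0.473] [ 0.718 -0.409] along [0.091 0.148] perp [-0.027  0.011]
0.05 20 xy min [ 0.673 -0.473] [ 0.718 -0.409] along [0.072 0.135] perp [0.037 0.064]
0.08 52 xy min [ 0.672 -0.473] [ 0.724 -0.411] along [0.091 0.149] perp [-0.027  0.012]
0.08 20 xy min [ 0.672 -0.473] [ 0.724 -0.411] along [0.072 0.134] perp [0.037 0.065]
0.11 52 xy min [ 0.673 -0.472] [ 0.
[... 318 characters left out ...]
1293
0.05 52 xy min [ 0.674 -0.459] [ 0.726 -0.406] along [0.09  0.117] perp [-0.024  0.037]
0.05 20 xy min [ 0.674 -0.459] [ 0.726 -0.406] along [0.068 0.106] perp [0.038 0.094]
0.08 52 xy min [ 0.673 -0.456] [ 0.725 -0.406] along [0.09  0.117] perp [-0.022  0.038]
0.08 20 xy min [ 0.673 -0.456] [ 0.725 -0.406] along [0.068 0.102] perp [0.038 0.094]
0.11 52 xy min [ 0.675 -0.466] [ 0.735 -0.406] along [0.091 0.136] perp [-0.023  0.036]
0.11 20 xy min [ 0.675 -0.466] [ 0.735 -0.406] along [0.069 0.121] perp [0.04  0.097]
0.14 52 xy min [ 0.689 -0.494] [ 0.779 -0.357] along [0.107 0.201] perp [-0.008  0.098]
0.14 20 xy min [ 0.689 -0.494] [ 0.779 -0.357] along [0.046 0.166] perp [0.055 0.153]
```

```bash
python3 - <<'E'
from h import *
d=np.load('pics/w11.npz')
for n,uv,z in(('200k',(257.2,203.3),.04),): print(n,onplane('wrist',uv,z,d['tcp'],d['rot']).round(4))
P=cloud('scene',np.load('pics/scene0.npz')['d']).reshape(-1,3)
k=(abs(P[:,0]-.72)<.1)&(abs(P[:,1]+.43)<.09); print('bottle top',P[k][:,2].max())
k=(abs(P[:,0]-.53)<.1)&(P[:,1]<-.42)&(P[:,1]>-.6)&(P[:,2]>.01); Q=P[k]; print('tray',np.percentile(Q,[2,98],axis=0))
k=(P[:,0]>.5)&(P[:,0]<.9)&(abs(P[:,1]+.33)<.12)&(P[:,2]>.08); Q=P[k]; print('high stuff',np.percentile(Q,[0,100],axis=0))
a=np.radians(-70);x=np.array([np.cos(a),np.sin(a)]);z=np.array([-np.sin(a),np.cos(a)])
for f,n in(('w10','wrist'),('scene0','scene'),('top0','top')):
  e=np.load(f'pics/{f}.npz');P=cloud(n,e['d'],e['tcp'],e['rot']).reshape(-1,3);
  if f=='w10': P=P.reshape(384,512,3)[:205].reshape(-1,3)
  Q=P[(P[:,2]>.055)&(P[:,2]<.3)];rr=Q[:,:2]-[.6064,-.3676]; k=(abs(rr@x)<.06)&(abs(rr@z)<.11); print(f,k.sum(),Q[k][:5])
print(ST['joints']); go((.55,-.27,.2),-70)
E
```

```text
200k [[ 0.6067 -0.3679  0.04  ]]
bottle top 0.5158535649872663
tray [[ 0.50052789 -0.59704365  0.01070728]
 [ 0.62209215 -0.45387626  0.05555258]]
high stuff [[ 0.67236061 -0.44999697  0.08025596]
 [ 0.89497533 -0.21001584  0.51606647]]
w10 0 []
scene0 1 [[ 0.52715246 -0.45986962  0.05603952]]
top0 1 [[ 0.52418673 -0.45993074  0.05570113]]
[-1.53996786e+01  2.90593246e+01 -3.55726717e+00  3.26779459e-02
 -5.72384820e+01 -2.24440144e+01]
tx 0.0407 ty -0.0862 tz 0.1052 turn 2.1323 dist 0.142 at [ 0.6081 -0.3666  0.1138] yaw 52.17 12.7
```

{"op": "apply_moves", "data": {"deltas": [{"tx":0.0,"ty":-0.04,"tz":0.0,"turn":0.0,"gripper":0.056},{"tx":0.02,"ty":-0.086,"tz":0.05,"turn":0.0,"gripper":0.056},{"tx":0.041,"ty":-0.086,"tz":0.105,"turn":0.0,"gripper":0.056},{"tx":0.041,"ty":-0.086,"tz":0.105,"turn":2.13,"gripper":0.056},{"tx":0.041,"ty":-0.086,"tz":0.105,"turn":2.13,"gripper":0.056}]}}

```text
time_s: 13.2
tcp_pos: [0.549, -0.2677, 0.202]
eef_rot: [-90.2, -0.3, 34.7]
contact_force: [-0.1, 0.3, 0.3]
gripper_width: 0.0557
```

```bash
python3 -c "
from h import *
go((.55,-.27,.2),-70);print(ST['joints'])"
```

```text
tx -0.0005 ty 0.0020 tz -0.0025 turn 1.8279 dist 0.003 at [ 0.549  -0.2677  0.202 ] yaw 34.73 13.2
[-7.69657636e+00  1.60628526e+01 -1.13993743e+01 -1.25216829e-02
 -6.21977473e+01 -4.75697380e+01]
```

{"op": "apply_moves", "data": {"deltas": [{"tx":0.0,"ty":0.0,"tz":0.0,"turn":1.825,"gripper":0.056},{"tx":0.0,"ty":0.0,"tz":0.0,"turn":1.825,"gripper":0.056},{"tx":0.0,"ty":0.0,"tz":0.0,"turn":1.825,"gripper":0.056},{"tx":0.0,"ty":0.0,"tz":0.0,"turn":1.825,"gripper":0.056},{"tx":0.0,"ty":0.0,"tz":0.0,"turn":1.825,"gripper":0.056}]}}

```text
time_s: 13.7
tcp_pos: [0.5501, -0.2699, 0.2]
eef_rot: [-90.0, -0.2, -8.4]
contact_force: [-0.4, 0.1, 0.7]
gripper_width: 0.0557
```

{"op": "apply_moves", "data": {"deltas": [{"tx":0.0,"ty":0.0,"tz":0.0,"turn":1.075,"gripper":0.056},{"tx":0.0,"ty":0.0,"tz":0.0,"turn":1.075,"gripper":0.056},{"tx":0.0,"ty":0.0,"tz":0.0,"turn":1.075,"gripper":0.056},{"tx":0.0,"ty":0.0,"tz":0.0,"turn":1.075,"gripper":0.056},{"tx":0.0,"ty":0.0,"tz":0.0,"turn":1.075,"gripper":0.056}]}}

```text
time_s: 14.2
tcp_pos: [0.5501, -0.2699, 0.2]
eef_rot: [-89.9, -0.2, -51.3]
contact_force: [0.0, -0.1, -0.1]
gripper_width: 0.056
```

```bash
python3 -c "
from h import *
go((.6066,-.3678,.11),-70);print(ST['joints'])"
```

```text
tx 0.1117 ty 0.0900 tz -0.0170 turn 0.3256 dist 0.145 at [ 0.5501 -0.2699  0.2   ] yaw -51.34 14.2
[-7.88789124e+00  1.63981474e+01 -1.12196883e+01  1.70646967e-02
 -6.21836606e+01 -1.33462684e+02]
```

{"op": "apply_moves", "data": {"deltas": [{"tx":0.0,"ty":0.0,"tz":0.0,"turn":0.325,"gripper":0.056},{"tx":0.0,"ty":0.0,"tz":0.0,"turn":0.325,"gripper":0.056},{"tx":0.03,"ty":0.02,"tz":-0.005,"turn":0.325,"gripper":0.056},{"tx":0.07,"ty":0.02,"tz":-0.01,"turn":0.325,"gripper":0.056},{"tx":0.112,"ty":0.02,"tz":-0.017,"turn":0.325,"gripper":0.056}]}}

```text
time_s: 14.7
tcp_pos: [0.6079, -0.3682, 0.1801]
eef_rot: [-89.9, -0.1, -69.5]
contact_force: [0.6, 0.4, 1.1]
gripper_width: 0.0565
```

```bash
python3 -c "
from h import *
save('scene','s12')
go((.6066,-.3678,.029),-70);print(ST['joints'])"
```

```text
tx -0.0068 ty 0.1501 tz -0.0013 turn 0.0065 dist 0.150 at [ 0.6102 -0.3737  0.1791] yaw -69.63 14.75
[-1.55423807e+01  2.60484353e+01  7.43966480e-01  1.24810804e-02
 -6.45256635e+01 -1.44002076e+02]
```

{"op": "apply_moves", "data": {"deltas": [{"tx":0.0,"ty":0.03,"tz":0.0,"turn":0.0,"gripper":0.056},{"tx":0.0,"ty":0.07,"tz":0.0,"turn":0.0,"gripper":0.056},{"tx":0.0,"ty":0.08,"tz":0.0,"turn":0.0,"gripper":0.056},{"tx":0.0,"ty":0.08,"tz":0.0,"turn":0.0,"gripper":0.056},{"tx":0.0,"ty":0.08,"tz":0.0,"turn":0.0,"gripper":0.056}]}}

```text
time_s: 15.25
tcp_pos: [0.6079, -0.3685, 0.1003]
eef_rot: [-89.9, -0.1, -69.6]
contact_force: [0.1, -0.1, 1.4]
gripper_width: 0.0556
```

```bash
python3 -c "
from h import *
save('wrist','w13');save('scene','s13')
go((.6066,-.3678,.029),-70)"; python3 zoom.py w13 255 200 50;python3 zoom.py s13 380 230 75
```

```text
tx -0.0012 ty 0.0716 tz -0.0011 turn 0.0063 dist 0.072 at [ 0.608  -0.3686  0.1006] yaw -69.64 15.35
```

View pics/w13_z255.png

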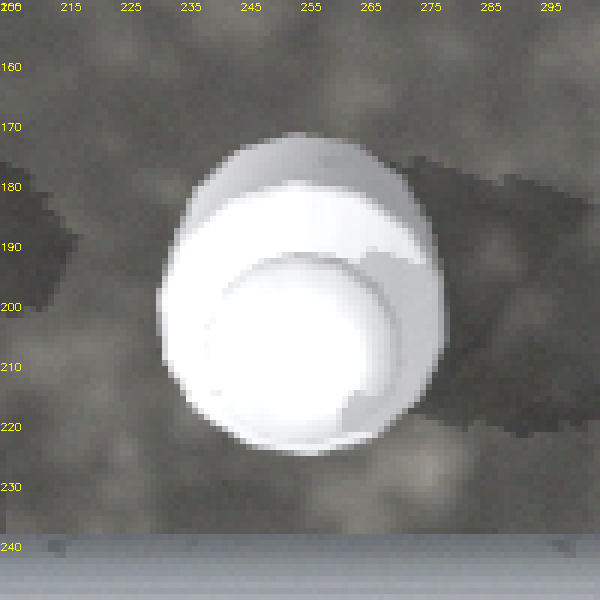

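View pics/s13_z380.png

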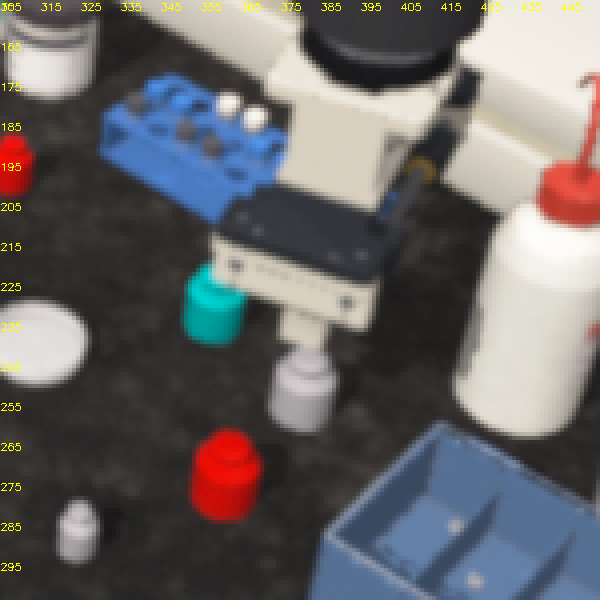

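```bash
python3 - <<'E'
from h import *
d=np.load('pics/w13.npz')
for n,uv,z in(('200k',(255.2,207),.04),('200b',(254.7,202.3),.029)): print(n,onplane('wrist',uv,z,d['tcp'],d['rot']).round(4))
E
```

```text
200k [[ 0.607  -0.3669  0.04  ]]
200b [[ 0.6067 -0.367   0.029 ]]
```

{"op": "apply_moves", "data": {"deltas": [{"tx":-0.0015,"ty":0.03,"tz":-0.001,"turn":0.006,"gripper":0.056},{"tx":-0.0015,"ty":0.06,"tz":-0.001,"turn":0.006,"gripper":0.056},{"tx":-0.0015,"ty":0.0716,"tz":-0.001,"turn":0.006,"gripper":0.056},{"tx":-0.0015,"ty":0.0716,"tz":-0.001,"turn":0.006,"gripper":0.056},{"tx":-0.0015,"ty":0.0716,"tz":-0.001,"turn":0.006,"gripper":0.04}], "newtons": 30}}

```text
time_s: 15.85
tcp_pos: [0.6061, -0.3677, 0.0277]
eef_rot: [-89.9, -0.1, -70.0]
contact_force: [-0.5, -0.3, 0.2]
gripper_width: 0.052
```

{"op": "apply_moves", "data": {"deltas": [{"tx":0.0,"ty":0.0,"tz":0.0,"turn":0.0,"gripper":0.02},{"tx":0.0,"ty":0.0,"tz":0.0,"turn":0.0,"gripper":0.02},{"tx":0.0,"ty":0.0,"tz":0.0,"turn":0.0,"gripper":0.02},{"tx":0.0,"ty":0.0,"tz":0.0,"turn":0.0,"gripper":0.02}]}}

```text
time_s: 16.25
tcp_pos: [0.6059, -0.3675, 0.0274]
eef_rot: [-89.9, -0.1, -70.0]
contact_force: [-0.2, 1.0, 6.7]
gripper_width: 0.0331
```

```bash
python3 -c "
from h import *
go((.55,-.24,.12),-70);print(ST['joints'],ST['tcp_pos'])"
```

```text
tx -0.1389 ty -0.0926 tz -0.0089 turn -0.0000 dist 0.167 at [ 0.6059 -0.3675  0.0274] yaw -70.00 16.25
[-1.55272173e+01  3.39652608e+01 -7.89595847e+00  2.43887831e-02
 -4.80294007e+01 -1.44490423e+02] [ 0.60585414 -0.36751197  0.02739982]
```

{"op": "apply_moves", "data": {"deltas": [{"tx":0.0,"ty":-0.03,"tz":0.0,"turn":0.0,"gripper":0.02},{"tx":0.0,"ty":-0.075,"tz":0.0,"turn":0.0,"gripper":0.02},{"tx":-0.02,"ty":-0.11,"tz":0.0,"turn":0.0,"gripper":0.02},{"tx":-0.06,"ty":-0.11,"tz":0.0,"turn":0.0,"gripper":0.02},{"tx":-0.1,"ty":-0.11,"tz":0.0,"turn":0.0,"gripper":0.02}]}}

```text
time_s: 16.75
tcp_pos: [0.5706, -0.2727, 0.1369]
eef_rot: [-89.9, -0.0, -70.1]
contact_force: [-0.7, 0.9, -2.1]
gripper_width: 0.0332
```

{"op": "apply_moves", "data": {"deltas": [{"tx":-0.04,"ty":0.0,"tz":0.0,"turn":-0.14,"gripper":0.02},{"tx":-0.08,"ty":0.0,"tz":0.0,"turn":-0.28,"gripper":0.02},{"tx":-0.12,"ty":0.0,"tz":0.0,"turn":-0.42,"gripper":0.02},{"tx":-0.14,"ty":0.0,"tz":0.0,"turn":-0.56,"gripper":0.02},{"tx":-0.14,"ty":0.0,"tz":0.0,"turn":-0.7,"gripper":0.02}]}}

```text
time_s: 17.25
tcp_pos: [0.5218, -0.1394, 0.1362]
eef_rot: [-90.0, 0.0, -29.5]
contact_force: [0.6, -1.1, -1.6]
gripper_width: 0.033
```

```bash
python3 -c "
from h import *
go((.526,.03,.12),52);print(ST['joints'],ST['tcp_pos'],ST['contact_force'],ST['gripper_width'])"
```

```text
tx -0.0796 ty 0.0162 tz 0.1496 turn -1.4217 dist 0.170 at [ 0.5218 -0.1394  0.1362] yaw -29.46 17.25
[ 5.81109317e+00  1.35121557e+01 -2.46326990e+01 -5.20735222e-02
 -5.18705572e+01 -1.25235737e+02] [ 0.52175762 -0.13943093  0.1362266 ] [ 0.55045558 -1.13679045 -1.55251278] 0.03299733361441509
```

{"op": "apply_moves", "data": {"deltas": [{"tx":-0.016,"ty":0.0,"tz":0.03,"turn":-0.14,"gripper":0.02},{"tx":-0.032,"ty":0.0,"tz":0.06,"turn":-0.28,"gripper":0.02},{"tx":-0.048,"ty":0.0,"tz":0.09,"turn":-0.42,"gripper":0.02},{"tx":-0.064,"ty":0.0,"tz":0.12,"turn":-0.56,"gripper":0.02},{"tx":-0.08,"ty":0.0,"tz":0.15,"turn":-0.7,"gripper":0.02}]}}

```text
time_s: 17.75
tcp_pos: [0.528, 0.0294, 0.1359]
eef_rot: [-90.0, 0.0, 10.5]
contact_force: [0.8, -1.2, -3.1]
gripper_width: 0.0332
```

{"op": "apply_moves", "data": {"deltas": [{"tx":0.0,"ty":0.0,"tz":0.0,"turn":-0.725,"gripper":0.02},{"tx":0.0,"ty":0.0,"tz":0.0,"turn":-0.725,"gripper":0.02},{"tx":0.0,"ty":0.0,"tz":0.0,"turn":-0.725,"gripper":0.02},{"tx":0.0,"ty":0.0,"tz":0.0,"turn":-0.725,"gripper":0.02},{"tx":0.0,"ty":0.0,"tz":0.0,"turn":-0.725,"gripper":0.02}]}}

```text
time_s: 18.25
tcp_pos: [0.5281, 0.0282, 0.1358]
eef_rot: [-90.0, 0.0, 52.1]
contact_force: [-0.8, 0.8, -2.9]
gripper_width: 0.0333
```

```bash
python3 -c "
from h import *
go((.5262,.098,.11),52);print(ST['joints'],ST['tcp_pos'],ST['contact_force'],ST['gripper_width'])"
```

```text
tx 0.0539 ty 0.0258 tz 0.0444 turn 0.0011 dist 0.074 at [0.5281 0.0282 0.1358] yaw 52.06 18.25
[ 2.43048376e+01  1.25544415e+01 -2.60269597e+01 -2.12797713e-02
 -5.14600456e+01 -6.22267271e+01] [0.52808558 0.02815582 0.13580616] [-0.84505253  0.78926899 -2.88341011] 0.03329482512452985
```

{"op": "apply_moves", "data": {"deltas": [{"tx":0.027,"ty":0.0,"tz":0.022,"turn":0.0,"gripper":0.02},{"tx":0.0543,"ty":0.0,"tz":0.0445,"turn":0.0,"gripper":0.02},{"tx":0.0543,"ty":0.03,"tz":0.0445,"turn":0.0,"gripper":0.02},{"tx":0.0543,"ty":0.06,"tz":0.0445,"turn":0.0,"gripper":0.02},{"tx":0.0543,"ty":0.07,"tz":0.0445,"turn":0.0,"gripper":0.02}]}}

```text
time_s: 18.75
tcp_pos: [0.5252, 0.0978, 0.0634]
eef_rot: [-89.9, 0.2, 51.7]
contact_force: [-0.3, -0.4, -1.8]
gripper_width: 0.0328
```

```bash
python3 -c "
from h import *
save('wrist','w14');
go((.5265,.0983,.036),52);print(ST['contact_force'])"; python3 wells.py w14
```

```text
tx 0.0014 ty 0.0270 tz -0.0005 turn -0.0052 dist 0.027 at [0.5252 0.0975 0.063 ] yaw 51.70 18.8
[-0.29949654 -0.37512806 -1.82006326]
[ 235   23   43   47 1589] [256.3  46. ] [256.3  46. ] [42.2 46.1] [[0.4634 0.0172 0.007 ]] [[0.4634 0.0173 0.007 ]]
[232 104  50  49 328] [263.1 118.6] [256.  130.7] [48.2 50.1] [[0.4936 0.0552 0.007 ]] [[0.4857 0.0521 0.007 ]]
[228 186  59  36 891] [256.9 199.2] [257.1 215.7] [55.5 55.8] [[0.5273 0.0989 0.007 ]] [[0.5204 0.09   0.007 ]]
```

View pics/w14.png

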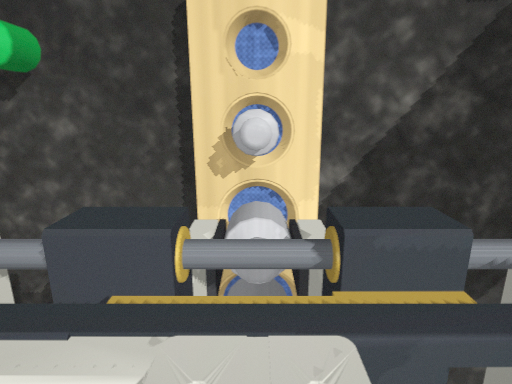

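{"op": "apply_moves", "data": {"deltas": [{"tx":0.0015,"ty":0.01,"tz":-0.0005,"turn":0.0,"gripper":0.02},{"tx":0.0015,"ty":0.018,"tz":-0.0005,"turn":0.0,"gripper":0.02},{"tx":0.0015,"ty":0.024,"tz":-0.0005,"turn":0.0,"gripper":0.02},{"tx":0.0015,"ty":0.027,"tz":-0.0005,"turn":0.0,"gripper":0.02},{"tx":0.0015,"ty":0.027,"tz":-0.0005,"turn":0.0,"gripper":0.02}]}}

```text
time_s: 19.3
tcp_pos: [0.5285, 0.0991, 0.0389]
eef_rot: [-90.0, 0.0, 51.7]
contact_force: [0.1, -0.3, -1.5]
gripper_width: 0.0331
```

{"op": "apply_moves", "data": {"deltas": [{"tx":0.0,"ty":0.0005,"tz":0.0,"turn":0.0,"gripper":0.02},{"tx":0.0,"ty":0.001,"tz":0.0,"turn":0.0,"gripper":0.02},{"tx":0.0,"ty":0.001,"tz":0.0,"turn":0.0,"gripper":0.02}]}}

```text
time_s: 19.6
tcp_pos: [0.5287, 0.0993, 0.0383]
eef_rot: [-90.0, -0.0, 51.7]
contact_force: [0.8, -0.7, -1.8]
gripper_width: 0.0333
```

{"op": "apply_moves", "data": {"deltas": [{"tx":-0.0015,"ty":0.001,"tz":0.001,"turn":0.0,"gripper":0.02},{"tx":-0.0015,"ty":0.002,"tz":0.001,"turn":0.0,"gripper":0.02},{"tx":-0.0015,"ty":0.003,"tz":0.001,"turn":0.0,"gripper":0.02},{"tx":-0.0015,"ty":0.003,"tz":0.001,"turn":0.0,"gripper":0.02}]}}

```text
time_s: 20.0
tcp_pos: [0.5268, 0.0987, 0.0349]
eef_rot: [-90.0, 0.0, 51.7]
contact_force: [-0.5, 0.2, -2.1]
gripper_width: 0.0334
```

{"op": "apply_moves", "data": {"deltas": [{"tx":0.0,"ty":0.0005,"tz":0.0,"turn":0.0,"gripper":0.02},{"tx":0.0,"ty":0.001,"tz":0.0,"turn":0.0,"gripper":0.02},{"tx":0.0,"ty":0.001,"tz":0.0,"turn":0.0,"gripper":0.02}]}}

```text
time_s: 20.3
tcp_pos: [0.527, 0.0987, 0.0344]
eef_rot: [-90.0, -0.0, 51.7]
contact_force: [-2.2, 0.4, 3.4]
gripper_width: 0.033
```

{"op": "apply_moves", "data": {"deltas": [{"tx":0.0,"ty":0.0,"tz":0.0,"turn":0.0,"gripper":0.056},{"tx":0.0,"ty":0.0,"tz":0.0,"turn":0.0,"gripper":0.056},{"tx":0.0,"ty":0.0,"tz":0.0,"turn":0.0,"gripper":0.056},{"tx":0.0,"ty":-0.03,"tz":0.0,"turn":0.0,"gripper":0.056},{"tx":0.0,"ty":-0.08,"tz":0.0,"turn":0.0,"gripper":0.056}]}}

```text
time_s: 20.8
tcp_pos: [0.5248, 0.0977, 0.112]
eef_rot: [-89.8, 0.4, 51.7]
contact_force: [1.5, 0.9, 0.2]
gripper_width: 0.0556
```

```bash
python3 -c "
from h import *
save('wrist','w15')
go((.4345,-.359,.15),52)"
```

```text
tx -0.4195 ty -0.0277 tz -0.2083 turn -0.0029 dist 0.469 at [0.53   0.0996 0.1223] yaw 51.83 20.85
```

View pics/w15.png

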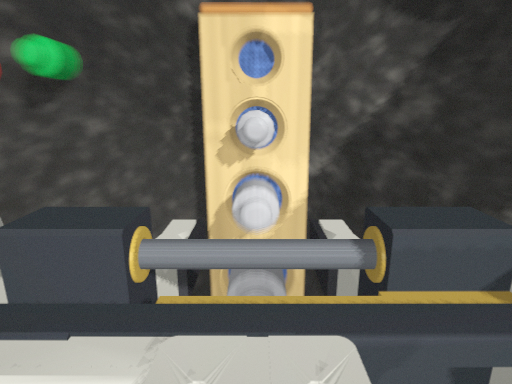

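{"op": "apply_moves", "data": {"deltas": [{"tx":-0.21,"ty":-0.035,"tz":-0.104,"turn":0.0,"gripper":0.042},{"tx":-0.21,"ty":-0.035,"tz":-0.104,"turn":0.0,"gripper":0.042},{"tx":-0.21,"ty":-0.035,"tz":-0.104,"turn":0.0,"gripper":0.042},{"tx":-0.21,"ty":-0.035,"tz":-0.104,"turn":0.0,"gripper":0.042},{"tx":-0.21,"ty":-0.035,"tz":-0.104,"turn":0.0,"gripper":0.042}]}}

```text
time_s: 21.35
tcp_pos: [0.4777, -0.1327, 0.1498]
eef_rot: [-90.0, -0.0, 51.7]
contact_force: [1.1, -0.8, -0.0]
gripper_width: 0.0422
```

```bash
python3 -c "
from h import *
go((.4345,-.359,.14),52)"
```

```text
tx -0.2043 ty 0.0098 tz -0.1064 turn -0.0052 dist 0.231 at [ 0.4777 -0.1327  0.1498] yaw 51.70 21.35
```

{"op": "apply_moves", "data": {"deltas": [{"tx":-0.204,"ty":0.01,"tz":-0.106,"turn":-0.005,"gripper":0.042},{"tx":-0.204,"ty":0.01,"tz":-0.106,"turn":-0.005,"gripper":0.042},{"tx":-0.204,"ty":0.01,"tz":-0.106,"turn":-0.005,"gripper":0.042},{"tx":-0.204,"ty":0.01,"tz":-0.106,"turn":-0.005,"gripper":0.042},{"tx":-0.204,"ty":0.01,"tz":-0.106,"turn":-0.005,"gripper":0.042}]}}

```text
time_s: 21.85
tcp_pos: [0.4343, -0.3593, 0.1389]
eef_rot: [-90.0, 0.0, 51.9]
contact_force: [0.4, 0.1, -0.7]
gripper_width: 0.0417
```

{"op": "apply_moves", "data": {"deltas": [{"tx":0.0,"ty":0.02,"tz":0.0,"turn":0.0,"gripper":0.042},{"tx":0.0,"ty":0.03,"tz":0.0,"turn":0.0,"gripper":0.042},{"tx":0.0,"ty":0.03,"tz":0.0,"turn":0.0,"gripper":0.042}]}}

```text
time_s: 22.15
tcp_pos: [0.4342, -0.3557, 0.1074]
eef_rot: [-89.8, 0.0, 52.0]
contact_force: [-0.1, -1.2, 0.7]
gripper_width: 0.0421
```

```bash
python3 -c "
from h import *
save('wrist','w16')
go((.4343,-.359,.028),52)"; python3 zoom.py w16 255 190 50
```

```text
tx -0.0030 ty 0.0805 tz -0.0014 turn 0.0009 dist 0.081 at [ 0.435  -0.3558  0.1085] yaw 52.05 22.2
```

View pics/w16.png

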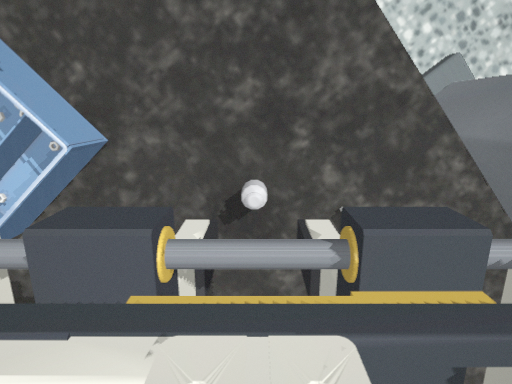

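View pics/w16_z255.png

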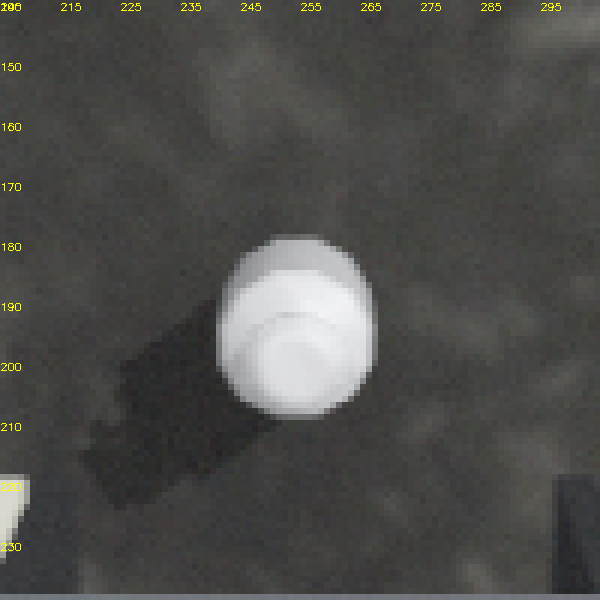

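```bash
python3 - <<'E'
from h import *
d=np.load('pics/w16.npz')
for n,uv,z in(('50k',(254,199.8),.029),('50b',(253.9,196.8),.02)): print(n,onplane('wrist',uv,z,d['tcp'],d['rot']).round(4))
go((.4343,-.359,.028),52)
E
```

```text
50k [[ 0.4352 -0.3593  0.029 ]]
50b [[ 0.4355 -0.3592  0.02  ]]
tx -0.0030 ty 0.0805 tz -0.0014 turn 0.0009 dist 0.081 at [ 0.435  -0.3558  0.1085] yaw 52.05 22.2
```

{"op": "apply_moves", "data": {"deltas": [{"tx":0.0,"ty":0.03,"tz":0.0,"turn":0.0,"gripper":0.042},{"tx":0.0,"ty":0.05,"tz":0.0,"turn":0.0,"gripper":0.042},{"tx":0.0,"ty":0.05,"tz":0.0,"turn":0.0,"gripper":0.042},{"tx":0.0,"ty":0.05,"tz":0.0,"turn":0.0,"gripper":0.042}], "newtons": 20}}

```text
time_s: 22.6
tcp_pos: [0.4361, -0.3561, 0.06]
eef_rot: [-90.0, 0.0, 52.1]
contact_force: [-0.2, -0.0, 0.2]
gripper_width: 0.0418
```

```bash
python3 - <<'E'
from h import *
go((.4353,-.3592,.028),52)
E
```

```text
tx -0.0029 ty 0.0320 tz -0.0013 turn 0.0018 dist 0.032 at [ 0.4361 -0.3561  0.06  ] yaw 52.11 22.6
```

{"op": "apply_moves", "data": {"deltas": [{"tx":-0.003,"ty":0.02,"tz":-0.0013,"turn":0.0,"gripper":0.042},{"tx":-0.003,"ty":0.032,"tz":-0.0013,"turn":0.0,"gripper":0.042},{"tx":-0.003,"ty":0.032,"tz":-0.0013,"turn":0.0,"gripper":0.042},{"tx":-0.003,"ty":0.032,"tz":-0.0013,"turn":0.0,"gripper":0.03},{"tx":-0.003,"ty":0.032,"tz":-0.0013,"turn":0.0,"gripper":0.015}]}}

```text
time_s: 23.1
tcp_pos: [0.4351, -0.3597, 0.028]
eef_rot: [-90.1, -0.0, 52.0]
contact_force: [-0.1, 0.5, -0.9]
gripper_width: 0.031
```

{"op": "apply_moves", "data": {"deltas": [{"tx":0.0,"ty":0.0,"tz":0.0,"turn":0.0,"gripper":0.008},{"tx":0.0,"ty":0.0,"tz":0.0,"turn":0.0,"gripper":0.008},{"tx":0.0,"ty":0.0,"tz":0.0,"turn":0.0,"gripper":0.008},{"tx":0.0,"ty":0.0,"tz":0.0,"turn":0.0,"gripper":0.008}]}}

```text
time_s: 23.5
tcp_pos: [0.4348, -0.3597, 0.0276]
eef_rot: [-90.0, -0.0, 52.0]
contact_force: [-0.3, 1.2, 5.7]
gripper_width: 0.0189
```

```bash
python3 - <<'E'
from h import *
go((.4633,.0173,.11),52)
E
```

```text
tx 0.3147 ty -0.0824 tz 0.2095 turn 0.0005 dist 0.387 at [ 0.4348 -0.3597  0.0276] yaw 52.03 23.5
```

{"op": "apply_moves", "data": {"deltas": [{"tx":0.0,"ty":-0.03,"tz":0.0,"turn":0.0,"gripper":0.008},{"tx":0.0,"ty":-0.075,"tz":0.0,"turn":0.0,"gripper":0.008},{"tx":0.03,"ty":-0.09,"tz":0.02,"turn":0.0,"gripper":0.008},{"tx":0.07,"ty":-0.09,"tz":0.047,"turn":0.0,"gripper":0.008},{"tx":0.11,"ty":-0.09,"tz":0.073,"turn":0.0,"gripper":0.008}]}}

```text
time_s: 24.0
tcp_pos: [0.4445, -0.2269, 0.1176]
eef_rot: [-90.1, -0.1, 51.9]
contact_force: [1.9, 1.2, -0.7]
gripper_width: 0.0189
```

```bash
python3 - <<'E'
from h import *
print(ST['gripper_width'])
go((.4633,.0173,.11),52)
E
```

```text
0.018869714324282662
tx 0.2037 ty 0.0076 tz 0.1359 turn -0.0018 dist 0.245 at [ 0.4445 -0.2269  0.1176] yaw 51.90 24.0
```

{"op": "apply_moves", "data": {"deltas": [{"tx":0.04,"ty":0.0,"tz":0.027,"turn":0.0,"gripper":0.008},{"tx":0.08,"ty":0.0,"tz":0.054,"turn":0.0,"gripper":0.008},{"tx":0.12,"ty":0.0,"tz":0.08,"turn":0.0,"gripper":0.008},{"tx":0.16,"ty":0.0,"tz":0.107,"turn":0.0,"gripper":0.008},{"tx":0.195,"ty":0.0,"tz":0.132,"turn":0.0,"gripper":0.008}]}}

```text
time_s: 24.5
tcp_pos: [0.4605, 0.0092, 0.1172]
eef_rot: [-90.0, -0.0, 52.0]
contact_force: [1.1, -0.2, -0.1]
gripper_width: 0.0189
```

{"op": "apply_moves", "data": {"deltas": [{"tx":0.0,"ty":0.02,"tz":0.0,"turn":0.0,"gripper":0.008},{"tx":0.0,"ty":0.04,"tz":0.0,"turn":0.0,"gripper":0.008},{"tx":0.0,"ty":0.05,"tz":0.0,"turn":0.0,"gripper":0.008},{"tx":0.0,"ty":0.05,"tz":0.0,"turn":0.0,"gripper":0.008}]}}

```text
time_s: 24.9
tcp_pos: [0.4596, 0.0065, 0.0658]
eef_rot: [-89.9, 0.2, 52.0]
contact_force: [0.4, 0.7, 0.1]
gripper_width: 0.0188
```

```bash
python3 - <<'E'
from h import *
save('wrist','w17')
go((.4634,.0174,.036),52)
E
python3 wells.py w17
```

```text
tx 0.0104 ty 0.0307 tz 0.0042 turn -0.0001 dist 0.033 at [0.4603 0.0066 0.0667] yaw 51.99 24.95
[251 209  30  21 190] [268.3 215.4] [261.1 222.4] [22.8 33.3] [[0.4631 0.0138 0.007 ]] [[0.4563 0.0128 0.007 ]]
```

View pics/w17.png

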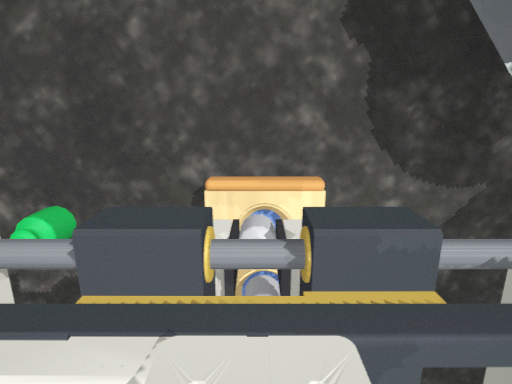

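{"op": "apply_moves", "data": {"deltas": [{"tx":0.01,"ty":0.0,"tz":0.0042,"turn":0.0,"gripper":0.008},{"tx":0.01,"ty":0.01,"tz":0.0042,"turn":0.0,"gripper":0.008},{"tx":0.01,"ty":0.02,"tz":0.0042,"turn":0.0,"gripper":0.008},{"tx":0.01,"ty":0.024,"tz":0.0042,"turn":0.0,"gripper":0.008},{"tx":0.01,"ty":0.024,"tz":0.0042,"turn":0.0,"gripper":0.008}]}}

```text
time_s: 25.45
tcp_pos: [0.4628, 0.017, 0.0421]
eef_rot: [-89.9, 0.1, 52.0]
contact_force: [0.2, -0.5, -0.8]
gripper_width: 0.0189
```

```bash
python3 - <<'E'
from h import *
go((.463,.0168,.0355),52)
E
```

```text
tx -0.0000 ty 0.0066 tz -0.0003 turn -0.0001 dist 0.007 at [0.4628 0.017  0.0421] yaw 52.00 25.45
```

{"op": "apply_moves", "data": {"deltas": [{"tx":0.0,"ty":0.003,"tz":0.0,"turn":0.0,"gripper":0.008},{"tx":0.0,"ty":0.005,"tz":0.0,"turn":0.0,"gripper":0.008},{"tx":0.0,"ty":0.0065,"tz":0.0,"turn":0.0,"gripper":0.008},{"tx":0.0,"ty":0.0065,"tz":0.0,"turn":0.0,"gripper":0.008}]}}

```text
time_s: 25.85
tcp_pos: [0.4634, 0.0174, 0.0365]
eef_rot: [-90.0, 0.0, 52.0]
contact_force: [0.1, -0.0, -0.4]
gripper_width: 0.0189
```

{"op": "apply_moves", "data": {"deltas": [{"tx":0.0,"ty":0.0005,"tz":0.0,"turn":0.0,"gripper":0.008},{"tx":0.0,"ty":0.001,"tz":0.0,"turn":0.0,"gripper":0.008},{"tx":0.0,"ty":0.001,"tz":0.0,"turn":0.0,"gripper":0.008}]}}

```text
time_s: 26.15
tcp_pos: [0.4635, 0.0175, 0.0356]
eef_rot: [-90.0, -0.0, 52.0]
contact_force: [0.0, 0.3, -0.7]
gripper_width: 0.0188
```

{"op": "apply_moves", "data": {"deltas": [{"tx":0.0,"ty":0.0005,"tz":0.0,"turn":0.0,"gripper":0.008},{"tx":0.0,"ty":0.001,"tz":0.0,"turn":0.0,"gripper":0.008},{"tx":0.0,"ty":0.0015,"tz":0.0,"turn":0.0,"gripper":0.008},{"tx":0.0,"ty":0.0015,"tz":0.0,"turn":0.0,"gripper":0.008}]}}

```text
time_s: 26.55
tcp_pos: [0.4636, 0.0175, 0.0346]
eef_rot: [-90.0, -0.0, 52.0]
contact_force: [-2.9, 0.6, 8.4]
gripper_width: 0.019
```

Contact. Release, rise, back off for a check view.

{"op": "apply_moves", "data": {"deltas": [{"tx":0.0,"ty":0.0,"tz":0.0,"turn":0.0,"gripper":0.042},{"tx":0.0,"ty":0.0,"tz":0.0,"turn":0.0,"gripper":0.042},{"tx":0.0,"ty":0.0,"tz":0.0,"turn":0.0,"gripper":0.042},{"tx":0.0,"ty":-0.03,"tz":0.0,"turn":0.0,"gripper":0.042},{"tx":0.0,"ty":-0.08,"tz":0.0,"turn":0.0,"gripper":0.042}]}}

```text
time_s: 27.05
tcp_pos: [0.4613, 0.0166, 0.1123]
eef_rot: [-89.8, 0.4, 52.0]
contact_force: [1.8, 0.2, 0.9]
gripper_width: 0.0414
```

{"op": "apply_moves", "data": {"deltas": [{"tx":0.04,"ty":-0.04,"tz":0.0,"turn":0.0,"gripper":0.042},{"tx":0.08,"ty":-0.08,"tz":0.0,"turn":0.0,"gripper":0.042},{"tx":0.12,"ty":-0.11,"tz":0.0,"turn":0.0,"gripper":0.042},{"tx":0.16,"ty":-0.12,"tz":0.0,"turn":0.0,"gripper":0.042},{"tx":0.2,"ty":-0.12,"tz":0.0,"turn":0.0,"gripper":0.042}]}}

```text
time_s: 27.55
tcp_pos: [0.5888, 0.1771, 0.2375]
eef_rot: [-90.1, -0.3, 52.0]
contact_force: [-0.4, -0.7, 0.1]
gripper_width: 0.0423
```

{"op": "apply_moves", "data": {"deltas": [{"tx":0.02,"ty":0.0,"tz":0.0,"turn":0.0,"gripper":0.042},{"tx":0.02,"ty":0.0,"tz":0.0,"turn":0.0,"gripper":0.042},{"tx":0.02,"ty":0.0,"tz":0.0,"turn":0.0,"gripper":0.042},{"tx":0.02,"ty":0.0,"tz":0.0,"turn":0.0,"gripper":0.042}]}}

```text
time_s: 27.95
tcp_pos: [0.5983, 0.1902, 0.2338]
eef_rot: [-90.0, 0.0, 52.0]
contact_force: [-0.5, -0.3, -1.0]
gripper_width: 0.042
```

```bash
python3 - <<'E'
from h import *
save('wrist','w18');print(ST['tcp_pos'])
im,d=save('scene','s18'); save('top','t18')
a=cv2.imread('pics/s18.png')[140:300,200:400]; cv2.imwrite('pics/s18c.png',cv2.resize(a,None,fx=3.7,fy=3.7,interpolation=cv2.INTER_CUBIC))
E
```

```text
[0.59831253 0.19017128 0.23381757]
```

View pics/w18.png

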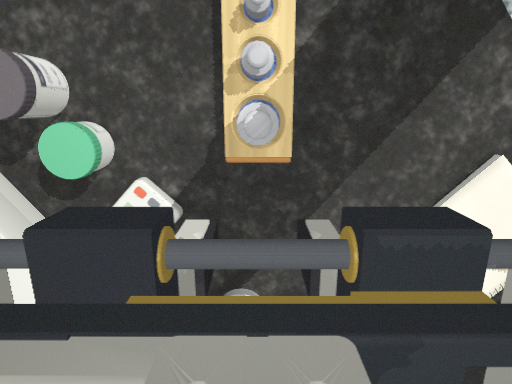

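View pics/s18c.png

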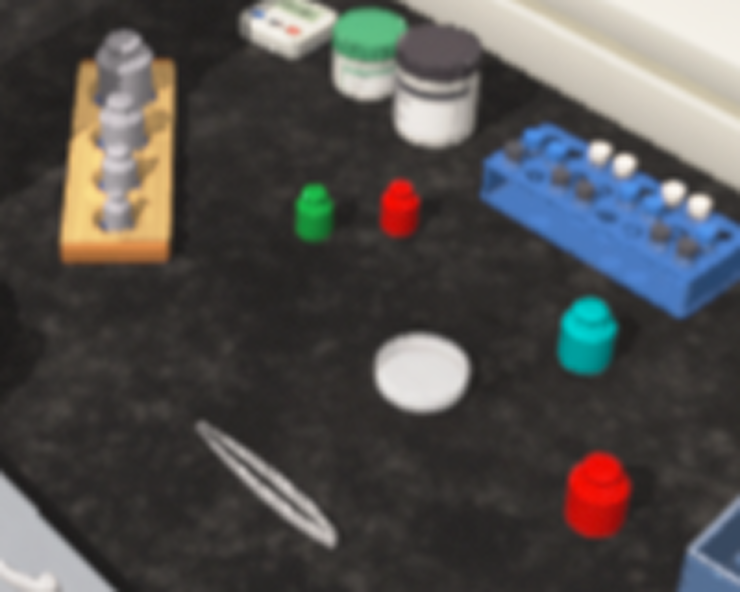

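{"op": "apply_moves", "data": {"deltas": [{"tx":-0.03,"ty":-0.02,"tz":0.0,"turn":0.0,"gripper":0.042},{"tx":-0.05,"ty":-0.04,"tz":0.0,"turn":0.0,"gripper":0.042},{"tx":-0.05,"ty":-0.04,"tz":0.0,"turn":0.0,"gripper":0.042},{"tx":-0.05,"ty":-0.04,"tz":0.0,"turn":0.0,"gripper":0.042},{"tx":-0.05,"ty":-0.04,"tz":0.0,"turn":0.0,"gripper":0.042}]}}

```text
time_s: 28.6
tcp_pos: [0.5679, 0.1514, 0.2737]
eef_rot: [-90.0, 0.0, 52.0]
contact_force: [-0.0, 0.0, -0.4]
gripper_width: 0.0423
```

```bash
python3 - <<'E'
from h import *
save('wrist','w19');print(ST['tcp_pos'],ST['qd'].round(2))
d=np.load('pics/w19.npz'); P=cloud('wrist',d['d'],d['tcp'],d['rot'])
W={'500':((.5662,.1490),.063,.0145),'200':((.5268,.0985),.050,.011),'100':((.4932,.0551),.043,.0085),'50':((.4634,.0173),.038,.0065)}
for n,(c,h,rk) in W.items():
  q=P[:215].reshape(-1,3); q=q[np.linalg.norm(q[:,:2]-c,axis=1)<.03]
  t=np.nanpercentile(q[:,2],99.5); k=q[q[:,2]>t-.003]
  bc=(k.min(0)+k.max(0))/2
  print(n,'top',round(t,4),'exp',h,'knob centre',bc[:2].round(4),'off mm',((bc[:2]-c)*1000).round(1),len(k))
E
python3 wells.py w19
```

```text
[0.56794927 0.15139515 0.27373276] [ 0.21  0.94  0.04  0.   -0.03  0.11]
500 top 0.0641 exp 0.063 knob centre [0.5669 0.1491] off mm [0.7 0.1] 400
200 top 0.0512 exp 0.05 knob centre [0.5272 0.0989] off mm [0.4 0.4] 248
100 top 0.0438 exp 0.043 knob centre [0.4929 0.0551] off mm [-0.3 -0. ] 167
50 top 0.0385 exp 0.038 knob centre [0.4645 0.0176] off mm [1.1 0.3] 115
[249  11  20  19  79] [262.5  22.3] [257.3  17.2] [20.1 22.4] [[0.4633 0.0166 0.007 ]] [[0.4619 0.0246 0.007 ]]
[246  56  25  19 109] [260.   67.9] [257.7  60.8] [23.8 25.7] [[0.4925 0.0546 0.007 ]] [[0.4953 0.0627 0.007 ]]
[246  92  28  33 107] [264. 106.] [257.3 108.2] [30.2 30.9] [[0.527  0.0981 0.007 ]] [[0.5189 0.1012 0.007 ]]
[240 140  37  23 153] [260.2 147.5] [257.7 160.2] [36.2 37.7] [[0.5671 0.1502 0.007 ]] [[0.5543 0.139  0.007 ]]
```

View pics/w19.png

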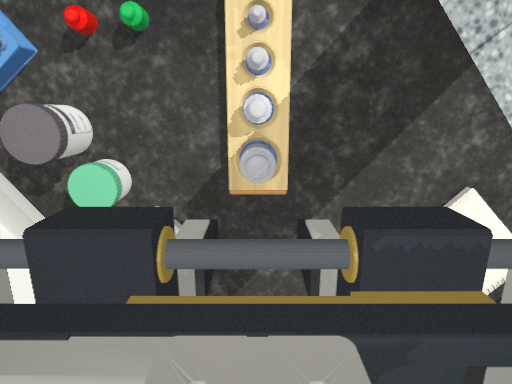

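```bash
python3 -c "
from h import *
print(r.close_job())"
```

```text
the job is handed in; nothing more can be done
None
```

All four weights are back in the block, each in its own well. I gripped each one by its body, lowered it until the wrist force showed it touching the felt, then released it. The job was handed in at about 28.7 s. It reports no verdict, so what follows is from my own checks.

- **Position:** in the last wrist view every knob axis was within about 1.5 mm of its well centre, against 8 mm allowed.
- **Seating:** by depth, the knob tops stood at 64.1, 51.2, 43.8 and 38.5 mm, where 63, 50, 43 and 38 mm were expected. All four read 0.5 to 1.2 mm high, within calibration error and under the 3 mm allowed. All looked upright.
- **Left alone:** the dish and tweezers show no visible movement in the scene picture. I only compared the dish by pixel position, which agreed to about 1 pixel, and judged the tweezers by eye. The coloured look-alikes were not touched.
- **Arm at hand-in:** it was well clear above the block with nothing in the gripper.

**Disagreements along the way:**
- The first top-camera positions were 4 to 10 mm off the wrist-camera ones for the weights. I used the wrist values.
- For the 200 g weight, the depth data showed that the gripper body would have hit the wash bottle with my first jaw direction. I backed off, turned the gripper and took the weight the other way.

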